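# Recharge the gas dryer

## Robot

A 7-joint arm with a two-finger parallel gripper is mounted at the origin on the work surface. World frame = base frame: x ahead of the robot, y to its left, z up, the work surface at z = 0. Lengths are in m, angles in rad, forces in N, time in s.
With the tool pointing down it reaches from about 0.425 to 0.95 m from the base axis. Payload 16.7 kg.
Tool frame: the origin (TCP) lies on the centre line of the jaws, within the pads' length; the fingertips stand env.tip_extent ahead of it and the grasp point (between the pads) lies 2 mm behind it (env.tip_extent is the distance from the TCP to the fingertips, in m); z points along the fingers, y is the line along which they close (so a half turn about z gives the same grasp; the last joint's range is limited). The gripper opens to 94 mm and grips with 3 to 60 N. Pads are 16 mm wide; open, the fingers measure 119 mm over their backs; the gripper's body (75 mm by 177 mm) begins 78 mm behind the grasp point.
Start: joints at [-1.494, 0.426, 0.074, 1.606, -0.034, 1.111, -0.067], TCP at [0.152, 0.658, 0.222] pointing down, gripper open.
Joint ranges: [-2.85, 2.85], [-0.5, 2.14], [-1.23, 1.37], [0.21, 2.46], [-1.02, 4.16], [0.16, 2.05], [-2.73, 2.73]. Speed limits (rad/s): [1.89, 1.89, 2.39, 2.39, 3.01, 3.01, 3.01].

## Interface

Orientations are given as a unit quaternion [x, y, z, w].
In Python, from station import env gives the robot as it stands. The module is installed in compiled form; this text tells all that it offers.
- The arm moves only by the shell command python3 -m creep 'ROWS'. ROWS is JSON, a list of rows, each a list of 7 numbers: the turn, a rotation vector about the tool's x, y, z in degrees, then the shift along the tool's x, y, z in cm, then the closure in counts, from 0 (fully open) to 255 (shut). In form: [[wx, wy, wz, tx, ty, tz, gripper], ...]. A call has 1 to 5 rows; each row is the pose to reach, as a shift and turn from the pose commanded when the call began, along the tool's axes at that moment; what a row does not reach only later rows make up. A row lasts 1/12 s, in which the tool goes at most 41.7 mm and 7.16 degrees, less where a joint would pass 70% of its speed; a pose out of reach is approached as far as the arm can. A call with a gripper value outside its range is refused whole. The fingers move at their own pace and stop on an object; the grip force is fixed at half the most. Time passes only in rows, so rows that repeat a pose let the fingers close. It gives the time, the measured TCP pose, the force, the opening and the grip force at its end, in the units of the state.
- env.get_obs(): the state, without advancing time (a new reading comes with each control period).
- env.camera(name): name is "scene" or "side" or "wrist"; returns a dict with "image" (400x640x3 uint8, red, green, blue), "mtx" (3x3 intrinsics, pixels), "R" (3x3) and "t" (3): a world point X has camera coordinates R X + t. Camera axes: x right, y down, z forward; pixel columns grow to the right and rows downward; lengths in m; the calibration is good to about 2 mm. A picture is of the moment at which its call begins. There is no depth.
- env.close_job(): hands the job in; it is judged then, once.
The state is a dict: "time": time; "joint_positions": joint angles; "dq": joint speeds; "joint_efforts": joint torques, N m; "ee_pos": TCP position; "tool_rot": TCP orientation; "contact_force": force on the tool from outside, world axes, zero at the start; "torque": the same for the moment, N m; "grip_width": finger opening in m; "grip_force": force on a finger pad.
Only numpy, scipy, OpenCV 4.12 (cv2) and the standard library are available. Lean on these libraries where they do the work, as an engineer would, in place of code of your own. Each camera call takes 0.05 s, during which the arm holds its last target. There are 200 camera calls.

## Task

Recharge the gas dryer: feed every desiccant cartridge lying on the bench lengthwise through the trough into the clear tube, each pushing the last one deeper, until none sticks out of the mouth, and only then slide the red gate fully shut across it. Also pour all the ceramic balls from the blue scoop into the steel guard pot, and put the empty scoop back upright on its cork mat. Leave the reagent bottle and the jar where they stand.

Things in the scene. Friction and masses are not known exactly. Their poses are not given: they have to be found in the camera images.
- dryer: Gas dryer, fixed: grey base plate 110 x 405 mm, 8 mm thick, carrying in one line along y an open aluminium loading trough, a clear square closed-end tube and a round steel guard pot. Origin on the bench under the tube, 40 mm inside its mouth; y = along the tube, into it; z up; x across (the robot is on the -x side). The plate spans x -55..55, y -120..285 mm.
- mouth (a point): Centre of the tube's mouth, 24 mm above the bench; axes as the dryer (y = into the tube). Inside, the tube is 30 mm wide, 28 mm high and 208 mm deep (room for five cartridges end to end), walls and roof 4 mm. Its floor is 12 mm below this point, the roof's top 20 mm above it. Roof and walls begin at y = 0 here.
- trough (a point): Point on the trough's floor, 45 mm in front of the mouth on the tube's axis, 12 mm above the bench; axes as the dryer. The floor is level with the tube's and ends 80 mm in front of the mouth. The trough is open above and at its outer end, 36 mm wide between cheeks 9 mm high and 3 mm thick, narrowing to 30 mm at the mouth.
- gate_grip (a point): Middle of the black square knob (14 x 14 mm, 34 mm tall, its top 13 mm above this point) on the red gate; 75 mm above the bench. The gate is a plate 36 mm wide, 3 mm thick, 23 to 45 mm above the bench, 5 to 8 mm in front of the mouth; it slides across it along the dryer's +x with about 2 N and stays where left.
- gate (a joint): Position of the gate (m): 0 = fully open (its centre 50 mm to the -x side of the tube's axis), 0.050 = fully shut (centred on the mouth). It starts 0 to 8 mm from fully open. A cartridge sticking out by more than 5 mm is in its way.
- pot_floor (a point): Centre of the inner floor of the open guard pot at the far end of the dryer, 12 mm above the bench; inside radius 41 mm at the floor, 47 mm at the rim; the rim is 46 mm above this point.
- mat: Square cork mat, 150 x 150 mm, 3 mm thick, fixed to the bench; origin at the centre of its underside. The scoop starts on it.
- scoop: Blue open pouring scoop, 80 g empty. Origin under the middle of its flat floor; z up, x to the spout. Spans x -36..73 mm, 52 mm wide (y), flat upright sides 46 mm high, walls 3 mm. Inside: flat floor 3 mm thick, x -33..33, then a ramp rising 37 degrees to the lip at x = 73, z = 33 mm; the balls run out when it is tipped 45 to 60 degrees, spout down.
- cart1: Desiccant cartridge, white plastic with an orange band round its middle: a square bar 40 mm long (its x) by 24 x 24 mm, 50 g; origin at the centre of its underside, z up as it first lies, so its centre is 12 mm along z. It lies on the bench at first. From three to five cartridges are present.
- cart2: Desiccant cartridge, white plastic with an orange band round its middle: a square bar 40 mm long (its x) by 24 x 24 mm, 50 g; origin at the centre of its underside, z up as it first lies, so its centre is 12 mm along z. It lies on the bench at first. From three to five cartridges are present.
- cart3: Desiccant cartridge, white plastic with an orange band round its middle: a square bar 40 mm long (its x) by 24 x 24 mm, 50 g; origin at the centre of its underside, z up as it first lies, so its centre is 12 mm along z. It lies on the bench at first. From three to five cartridges are present.
- cart4: Desiccant cartridge, white plastic with an orange band round its middle: a square bar 40 mm long (its x) by 24 x 24 mm, 50 g; origin at the centre of its underside, z up as it first lies, so its centre is 12 mm along z. It lies on the bench at first. From three to five cartridges are present.
- cart5: Desiccant cartridge, white plastic with an orange band round its middle: a square bar 40 mm long (its x) by 24 x 24 mm, 50 g; origin at the centre of its underside, z up as it first lies, so its centre is 12 mm along z. It lies on the bench at first. From three to five cartridges are present.
- ball1: White ceramic ball, 20 mm diameter, 11 g; origin at its centre. It starts in the scoop.
- ball2: White ceramic ball, 20 mm diameter, 11 g; origin at its centre. It starts in the scoop.
- ball3: White ceramic ball, 20 mm diameter, 11 g; origin at its centre. It starts in the scoop.
- ball4: White ceramic ball, 20 mm diameter, 11 g; origin at its centre. It starts in the scoop.
- ball5: White ceramic ball, 20 mm diameter, 11 g; origin at its centre. It starts in the scoop.
- ball6: White ceramic ball, 20 mm diameter, 11 g; origin at its centre. It starts in the scoop.
- reagent: Blue reagent bottle with a white cap, 64 mm across, 150 mm high, standing on the bench as a bystander; origin at the centre of its underside.
- jar: Small amber jar with a black cap, 56 mm across, 75 mm high, standing on the bench as a bystander; origin at the centre of its underside.
Not all that is in view belongs to the job. What is shaped like the cart5 but green or pink is not meant.

How it is judged:
By the outcome, as a careful person would: the job done as asked, in the order asked, and still so for the second after the job is handed in, with the robot touching nothing.
Of cart1, cart2, cart3, cart4, cart5 only 3 to 5 are there at a start; the rules pass over those that are not, and their reading is None.
At some moment in a run one of cart1, cart2, cart3, cart4, cart5 may be knocked a few centimetres aside while the robot is not near it.
It also fails if it takes over 210 s, if anything falls off the work surface, if the arm or the gripper's body presses on something with over 40 N, if the wrist force passes 120 N, or if a joint passes its speed limit or range.

## Working session

There is one attempt and no reset: what is moved stays moved. The work goes in short steps, Python scripts to look and compute and a shell command to move; the robot and the scene stay as the last step left them, time stands still between calls to the robot, and variables do not carry over. Pictures are saved under pics/ and viewed, at most 14 in all, crops included, and the job is handed in when it is done.

```bash
mkdir -p pics; ls
python3 - <<'E'
from station import env
import cv2
o=env.get_obs(); print({k:(v if not hasattr(v,'round') else v.round(3) if hasattr(v,'shape') else v) for k,v in o.items()}); print(env.tip_extent)
for n in ('scene','side'):
    c=env.camera(n); cv2.imwrite(f'pics/{n}0.png',c['image'][:,:,::-1]); print(n,c['mtx'],c['R'].round(4),c['t'].round(4))
E
```

```text
pics
{'time': 0.0, 'joint_positions': array([-1.494,  0.427,  0.074,  1.607, -0.034,  1.111, -0.067]), 'dq': array([-0.   , -0.   ,  0.001, -0.001, -0.001, -0.001,  0.   ]), 'joint_efforts': array([ 4.0000e-03, -9.3581e+01,  3.6700e+00, -4.5415e+01, -4.9000e-02,
        2.1000e-02,  0.0000e+00]), 'ee_pos': array([0.152, 0.657, 0.222]), 'tool_rot': array([ 0.113,  0.994, -0.001, -0.   ]), 'contact_force': array([ 0.457, -0.143, -0.133]), 'torque': array([0.035, 0.017, 0.003]), 'grip_force': 0.0, 'grip_width': 0.09410696355322476}
0.017
scene [[370.48726903   0.         318.58832134]
 [  0.         370.48726903 199.99056917]
 [  0.           0.           1.        ]] [[ 0.6437  0.7653 -0.0047]
 [ 0.4305 -0.3672 -0.8245]
 [-0.6327  0.5287 -0.5658]] [-0.3263 -0.1677  1.3616]
side [[403.90825074   0.         318.84211926]
 [  0.         403.90825074 204.30849868]
 [  0.           0.           1.        ]] [[ 0.9049 -0.4253  0.0191]
 [-0.2509 -0.5691 -0.783 ]
 [ 0.3439  0.7037 -0.6217]] [-0.5031  0.1986  0.8733]
```

View pics/scene0.png

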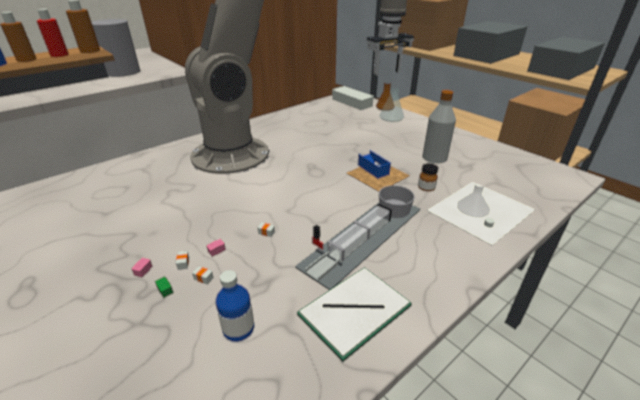

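View pics/side0.png

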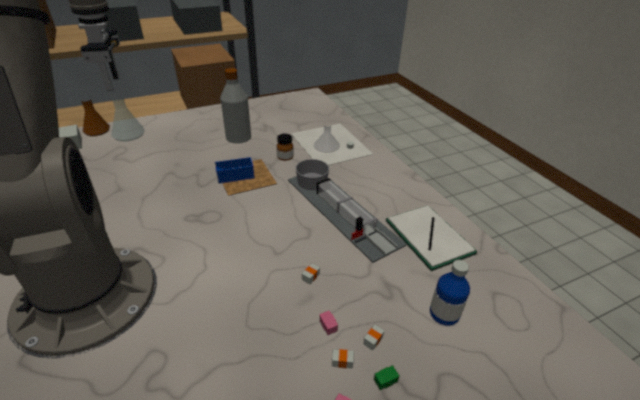

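```bash
cat > h.py <<'E'
import numpy as np, cv2
from station import env
from scipy.spatial.transform import Rotation as Ro
def ray(c,uv,z):
    C=-c['R'].T@c['t']; d=c['R'].T@np.linalg.inv(c['mtx'])@np.array([*uv,1.]); return C+d*(z-C[2])/d[2]
def proj(c,X):
    p=c['mtx']@(c['R']@np.asarray(X,float)+c['t']); return p[:2]/p[2]
def tool(p,yaw_y=None):
    "shift (cm, tool axes) from the measured pose to world point p"
    o=env.get_obs(); R=Ro.from_quat(o['tool_rot']); return (R.inv().apply(np.asarray(p)-o['ee_pos'])*100).round(2)
def crop(c,x,y,w,h,s): return cv2.resize(c['image'][y:y+h,x:x+w,::-1],None,fx=s,fy=s,interpolation=cv2.INTER_CUBIC)
E
python3 - <<'E'
from h import *
s=env.camera('scene'); d=env.camera('side'); w=env.camera('wrist')
for n,u,v in [('c1',(182,260),(343,358)),('c2',(203,274),(374,336)),('c3',(266,229),(311,272)),('pink',(216,247),(329,322)),('green',(164,287),(387,377))]: print(n,ray(s,u,.012).round(3),ray(d,v,.012).round(3))
for n,u,v,z in [('nearL',(297,266),None,.008),('nearR',(331,284),(377,259),.008),('farR',(420,208),None,.008),('pot rim c',(397,196),(313,169),.058),('mat',(378,174),(248,177),.003),('jarbase',(428,187),(285,158),0),('bottlebase',(237,335),(447,318),0),('reagent?',(437,158),(237,139),0)]: print(n,ray(s,u,z).round(3), v and ray(d,v,z).round(3))
print('wrist',(-w['R'].T@w['t']).round(3),w['mtx'][0,0], w['R'].round(2))
cv2.imwrite('pics/a.png',np.vstack([np.hstack([crop(s,290,140,140,150,2.85)[:420,:399],crop(d,210,130,200,150,2)[:300,:400].repeat(1,0) if 0 else cv2.resize(crop(d,210,130,200,150,2),(400,420))])]))
cv2.imwrite('pics/w0.png',w['image'][:,:,::-1])
E
```

```text
c1 [ 0.434 -0.366  0.012] [ 0.434 -0.366  0.012]
c2 [ 0.509 -0.348  0.012] [ 0.512 -0.349  0.012]
c3 [ 0.466 -0.147  0.012] [ 0.467 -0.146  0.012]
pink [ 0.444 -0.282  0.012] [ 0.445 -0.283  0.012]
green [ 0.49  -0.431  0.012] [ 0.489 -0.432  0.012]
nearL [ 0.625 -0.166  0.008] None
nearR [ 0.719 -0.142  0.008] [ 0.63  -0.17   0.008]
farR [0.668 0.246 0.008] None
pot rim c [0.629 0.181 0.058] [0.619 0.177 0.058]
mat [0.453 0.304 0.003] [0.454 0.291 0.003]
jarbase [0.608 0.367 0.   ] [0.599 0.352 0.   ]
bottlebase [ 0.694 -0.367  0.   ] [ 0.679 -0.369  0.   ]
reagent? [0.511 0.553 0.   ] [0.49  0.536 0.   ]
wrist [0.087 0.673 0.383] 293.21615472016657 [[ 0.22  0.97 -0.  ]
 [ 0.95 -0.22  0.23]
 [ 0.22 -0.05 -0.97]]
```

View pics/a.png

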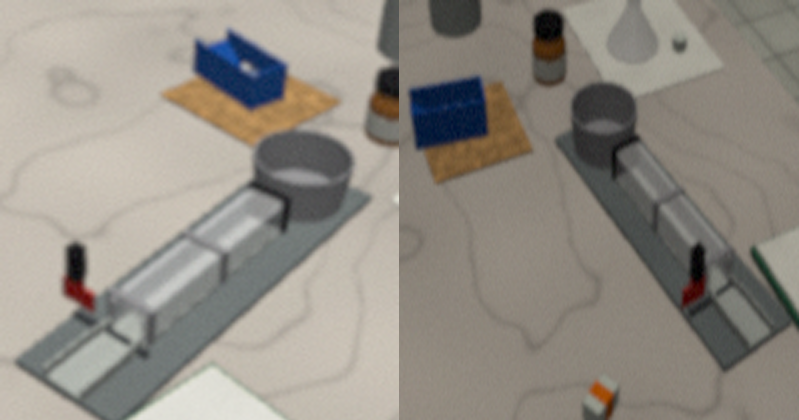

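```bash
python3 -m creep '[[0,0,0,-15.4,-10.7,-2.6,0],[0,0,0,-15.4,-10.7,-2.6,0],[0,0,0,-15.4,-10.7,-2.6,0],[0,0,0,-15.4,-10.7,-2.6,0],[0,0,0,-15.4,-10.7,-2.6,0]]'; python3 -m creep '[[0,0,0,-15.4,-10.7,-2.6,0],[0,0,0,-15.4,-10.7,-2.6,0],[0,0,0,-15.4,-10.7,-2.6,0],[0,0,0,-15.4,-10.7,-2.6,0],[0,0,0,-15.4,-10.7,-2.6,0]]'; python3 -m creep '[[0,0,0,-15.4,-10.7,-2.6,0],[0,0,0,-15.4,-10.7,-2.6,0],[0,0,0,-15.4,-10.7,-2.6,0],[0,0,0,-15.4,-10.7,-2.6,0],[0,0,0,-15.4,-10.7,-2.6,0]]'
python3 - <<'E'
from h import *
w=env.camera('wrist'); cv2.imwrite('pics/w1.png',w['image'][:,:,::-1]); np.savez('w1.npz',**w)
o=env.get_obs();print(o['time'],o['ee_pos'],o['tool_rot'])
E
```

```text
time: 0.67
ee_pos: [0.2814, 0.5152, 0.2493]
tool_rot: [0.115, 0.993, 0.0, 0.001]
contact_force: [0.9, -0.3, 0.1]
grip_width: 0.094
grip_force: 0.0
time: 1.08
ee_pos: [0.4069, 0.3759, 0.2754]
tool_rot: [0.115, 0.993, 0.0, 0.001]
contact_force: [-0.1, 0.8, 0.9]
grip_width: 0.0939
grip_force: 0.0
time: 1.5
ee_pos: [0.5325, 0.2367, 0.3014]
tool_rot: [0.115, 0.993, -0.0, 0.001]
contact_force: [0.8, -0.8, -0.4]
grip_width: 0.094
grip_force: 0.0
1.55 [0.53435436 0.2342725  0.30172566] [ 1.16706611e-01  9.93165477e-01 -3.75009777e-04  1.32739753e-03]
```

View pics/w1.png

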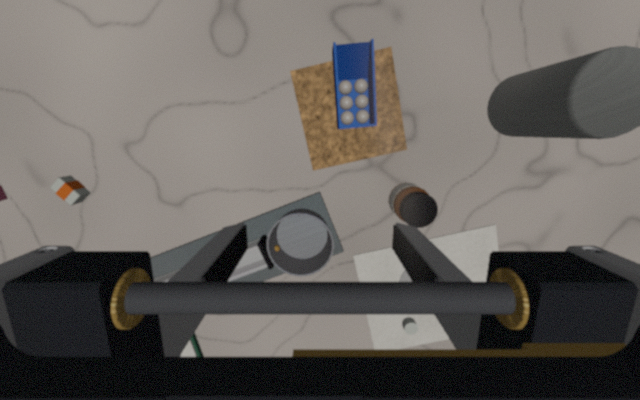

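```bash
cat >> h.py <<'E'
def load(n): return dict(np.load(n))
E
python3 - <<'E'
from h import *
c=load('w1.npz')
m=np.array([ray(c,u,.003) for u in [(291,70),(391,47),(407,150),(313,170)]]); print('mat',m.round(3).tolist(),m.mean(0).round(3),[np.linalg.norm(m[i]-m[i-1]).round(3) for i in range(4)])
a=np.array([ray(c,u,.049) for u in [(333,44),(375,40),(376,126),(337,129)]]); print('scoop top',a.round(3).tolist(),[np.linalg.norm(a[i]-a[i-1]).round(3) for i in range(4)])
b=[ray(c,u,z).round(4).tolist() for u,z in [((322,192),.008),((343,248),.008),((300,243),.058),((72,188),.02),((415,205),.075)]]; print(b)
R=Ro.from_quat(env.get_obs()['tool_rot']).as_matrix(); print(R.round(3))
G=crop(c,270,20,160,160,5);cv2.imwrite('pics/w1c.png',G[:600])
E
```

```text
mat [[0.373, 0.232, 0.003], [0.376, 0.379, 0.003], [0.526, 0.378, 0.003], [0.523, 0.229, 0.003]] [0.45  0.304 0.003] [np.float64(0.15), np.float64(0.147), np.float64(0.15), np.float64(0.149)]
scoop top [[0.365, 0.294, 0.049], [0.373, 0.348, 0.049], [0.478, 0.329, 0.049], [0.47, 0.276, 0.049]] [np.float64(0.107), np.float64(0.054), np.float64(0.107), np.float64(0.053)]
[[0.5596, 0.235, 0.008], [0.6597, 0.2474, 0.008], [0.6166, 0.1882, 0.058], [0.4635, -0.1369, 0.02], [0.5926, 0.3569, 0.075]]
[[-0.973  0.232  0.003]
 [ 0.232  0.973 -0.001]
 [-0.003 -0.    -1.   ]]
```

View pics/w1c.png

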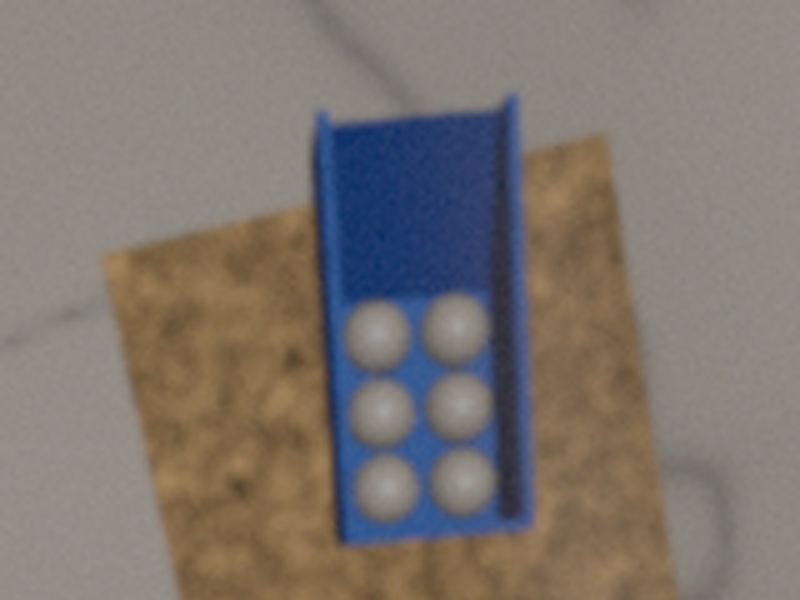

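```bash
python3 -m creep '[[0,0,-3.4,4,1.7,5,0],[0,0,-3.4,8,3.4,9,0],[0,0,-3.4,11.5,5,13,0],[0,0,-3.4,11.5,5,17,0],[0,0,-3.4,11.5,5,18,0]]'; python3 -m creep '[[0,0,0,0,0,0,0],[0,0,0,0,0,0,0]]';  python3 -c "
from h import *
print(tool([.4336,.3097,.033]), env.get_obs()['tool_rot'], Ro.from_quat(env.get_obs()['tool_rot']).as_matrix().round(3))"
```

```text
time: 1.97
ee_pos: [0.4318, 0.3138, 0.1334]
tool_rot: [0.083, 0.997, 0.001, 0.0]
contact_force: [1.6, 1.0, -1.7]
grip_width: 0.0938
grip_force: 0.0
time: 2.13
ee_pos: [0.4323, 0.312, 0.1332]
tool_rot: [0.083, 0.997, -0.001, -0.001]
contact_force: [0.5, -0.2, 1.1]
grip_width: 0.0939
grip_force: 0.0
[-0.19 -0.18 10.02] [ 0.08299359  0.99654863 -0.00135156 -0.00102901] [[-0.986  0.165 -0.002]
 [ 0.165  0.986 -0.003]
 [ 0.002 -0.003 -1.   ]]
```

```bash
python3 -m creep '[[0,0,0,-0.2,-0.2,3,0],[0,0,0,-0.2,-0.2,6,0],[0,0,0,-0.2,-0.2,8,0],[0,0,0,-0.2,-0.2,9.5,0],[0,0,0,-0.2,-0.2,10,0]]'; python3 -m creep '[[0,0,0,0,0,0,60],[0,0,0,0,0,0,120],[0,0,0,0,0,0,200],[0,0,0,0,0,0,255],[0,0,0,0,0,0,255]]';  python3 -m creep '[[0,0,0,0,0,0,255],[0,0,0,0,0,0,255],[0,0,0,0,0,0,255],[0,0,0,0,0,0,255],[0,0,0,0,0,0,255]]'
```

```text
time: 2.55
ee_pos: [0.4363, 0.3096, 0.0341]
tool_rot: [0.084, 0.996, -0.0, 0.0]
contact_force: [-0.8, -0.4, 0.6]
grip_width: 0.0938
grip_force: 0.0
time: 2.97
ee_pos: [0.4354, 0.3105, 0.035]
tool_rot: [0.084, 0.996, 0.001, 0.0]
contact_force: [0.2, 0.0, 0.3]
grip_width: 0.0641
grip_force: 0.0
time: 3.38
ee_pos: [0.435, 0.3102, 0.0344]
tool_rot: [0.084, 0.997, 0.0, 0.0]
contact_force: [-1.1, -0.6, 7.9]
grip_width: 0.0519
grip_force: 29.9
```

```bash
python3 -m creep '[[0,0,0,0,0,-1,255],[0,0,0,0,0,-3,255],[0,0,0,0,0,-6,255],[0,0,0,0,0,-9,255],[0,0,0,0,0,-12,255]]'; python3 -m creep '[[0,0,0,-1,-0.4,-1,255],[0,0,0,-3,-1,-1,255],[0,0,0,-5.5,-2,-1,255],[0,0,0,-8,-3,-1,255],[0,0,0,-10.5,-4,-1,255]]';  python3 -m creep '[[0,0,0,-3,-1,0,255],[0,0,0,-6,-2,0,255],[0,0,0,-9,-3,0,255],[0,0,0,-12,-4,0,255],[0,0,0,-14,-5,0,255]]'; python3 -m creep '[[0,0,0,-0.5,0,0,255],[0,0,0,-0.7,0,0,255],[0,0,0,-0.7,0,0,255]]'
python3 - <<'E'
from h import *
print(tool([.674,.178,.123]))
w=env.camera('wrist'); s=env.camera('scene'); np.savez('w2.npz',**w)
cv2.imwrite('pics/w2.png',np.vstack([w['image'][:,:,::-1][:300], cv2.resize(crop(s,290,100,200,100,2),(640,300))]))
E
```

```text
time: 3.8
ee_pos: [0.4346, 0.3095, 0.1558]
tool_rot: [0.084, 0.996, -0.0, -0.0]
contact_force: [-0.1, 0.3, -1.2]
grip_width: 0.0516
grip_force: 29.9
time: 4.22
ee_pos: [0.5328, 0.252, 0.164]
tool_rot: [0.083, 0.997, -0.0, -0.0]
contact_force: [0.4, 0.8, -1.1]
grip_width: 0.0518
grip_force: 29.9
time: 4.63
ee_pos: [0.6637, 0.1782, 0.1635]
tool_rot: [0.084, 0.996, -0.0, 0.0]
contact_force: [0.7, 0.4, -1.1]
grip_width: 0.0516
grip_force: 29.9
time: 4.88
ee_pos: [0.6681, 0.1792, 0.1634]
tool_rot: [0.084, 0.996, -0.0, -0.0]
contact_force: [-0.2, -0.3, -1.9]
grip_width: 0.0517
grip_force: 29.9
[-0.6  -0.02  4.04]
```

View pics/w2.png

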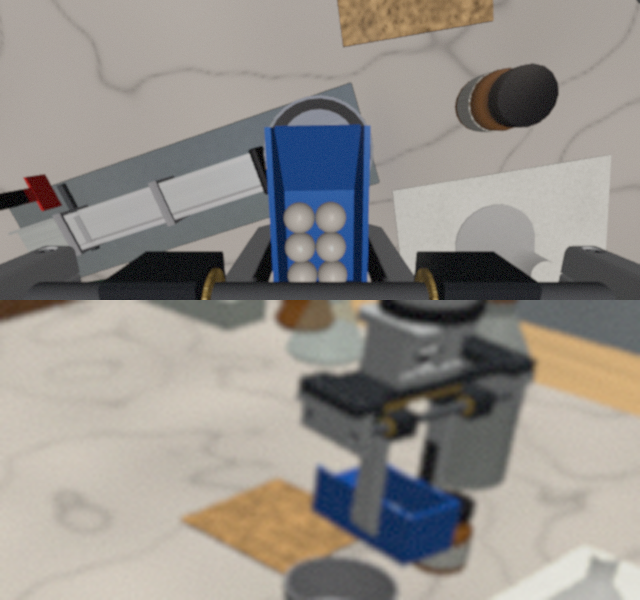

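Run:
```python
from h import *
c=load('w2.npz')
L=ray(c,(352,84),.008);F=ray(c,(378,182),.008); n=ray(c,(12,181),.008); print(L,F,np.linalg.norm(L-F),n)
for u in [(318,98),(273,117),(366,122),(290,103),(345,103)]: print(u,ray(c,u,.058).round(4))
for u,z in [((258,149),.044),((70,215),.044),((264,188),.044),((87,248),.044),((42,192),.05)]: print(u,ray(c,u,z).round(4))
cv2.imwrite('pics/w2c.png',crop(c,0,70,400,200,2))
```

```text
[0.56148212 0.23111922 0.008     ] [0.66595189 0.24490823 0.008     ] 0.10537585270074977 [ 0.59838345 -0.1493885   0.008     ]
(318, 98) [0.5744 0.1941 0.058 ]
(273, 117) [0.5835 0.1526 0.058 ]
(366, 122) [0.6012 0.2324 0.058 ]
(290, 103) [0.5745 0.1695 0.058 ]
(345, 103) [0.5824 0.2166 0.058 ]
(258, 149) [0.6086 0.1308 0.044 ]
(70, 215) [ 0.6409 -0.0675  0.044 ]
(264, 188) [0.6462 0.1285 0.044 ]
(87, 248) [ 0.6772 -0.0629  0.044 ]
(42, 192) [ 0.6138 -0.0803  0.05  ]
```

View pics/w2c.png

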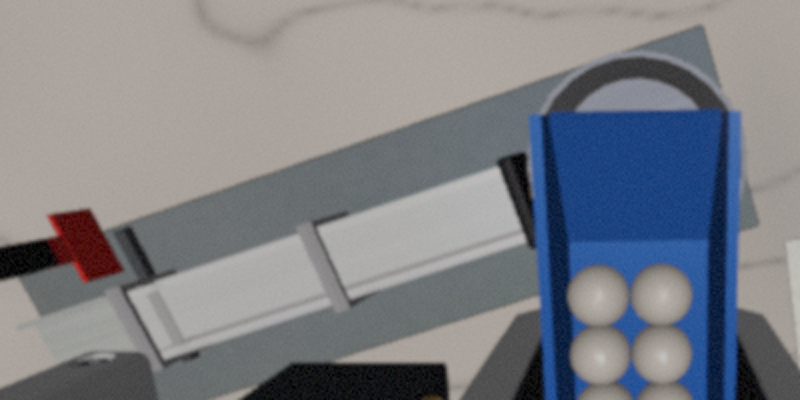

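```bash
python3 -m creep '[[0,0,0,-0.4,0,2,255],[0,0,0,-0.4,0,3.9,255],[0,0,0,-0.4,0,3.9,255],[0,0,0,-0.4,0,3.9,255]]'; python3 -m creep '[[0,-6,0,0,0,0,255],[0,-12,0,0,0,0,255],[0,-18,0,0,0,0,255],[0,-24,0,0,0,0,255],[0,-30,0,0,0,0,255]]'; python3 -c "
from h import *
o=env.get_obs();print(o['joint_positions'].round(2),Ro.from_quat(o['tool_rot']).as_matrix().round(3))"
```

```text
time: 5.32
ee_pos: [0.6711, 0.1793, 0.1247]
tool_rot: [0.083, 0.997, -0.0, -0.001]
contact_force: [0.4, -0.1, -1.5]
grip_width: 0.0517
grip_force: 29.9
time: 5.73
ee_pos: [0.6722, 0.1791, 0.1266]
tool_rot: [0.082, 0.965, -0.019, 0.25]
contact_force: [1.4, 1.0, -1.6]
grip_width: 0.0514
grip_force: 29.9
[-1.    0.46  0.63  2.04  0.12  0.3   0.82] [[-0.861  0.167  0.48 ]
 [ 0.148  0.986 -0.078]
 [-0.486  0.003 -0.874]]
```

```bash
python3 -m creep '[[0,-4,0,0,0,0,255],[0,-8,0,0,0,0,255],[0,-12,0,0,0,0,255],[0,-16,0,0,0,0,255],[0,-20,0,0,0,0,255]]'; python3 -m creep '[[0,-4,0,0,0,0,255],[0,-8,0,0,0,0,255],[0,-8,0,0,0,0,255],[0,-8,0,0,0,0,255],[0,-8,0,0,0,0,255]]';python3 - <<'E'
from h import *
o=env.get_obs();print(o['joint_positions'].round(2),Ro.from_quat(o['tool_rot']).as_matrix().round(3))
w=env.camera('wrist'); s=env.camera('scene')
cv2.imwrite('pics/w3.png',np.vstack([w['image'][:,:,::-1][:300], cv2.resize(crop(s,290,120,200,100,2),(640,300))]))
E
```

```text
time: 6.15
ee_pos: [0.6737, 0.1652, 0.1267]
tool_rot: [0.088, 0.941, -0.048, 0.323]
contact_force: [0.5, 0.1, -0.9]
grip_width: 0.0518
grip_force: 29.9
time: 6.57
ee_pos: [0.6746, 0.1608, 0.1272]
tool_rot: [0.087, 0.92, -0.059, 0.378]
contact_force: [0.9, -0.2, -1.5]
grip_width: 0.0519
grip_force: 29.9
[-1.22  0.55  0.77  2.2   1.65  0.2  -0.84] [[-0.698  0.205  0.686]
 [ 0.116  0.978 -0.174]
 [-0.706 -0.043 -0.707]]
```

View pics/w3.png

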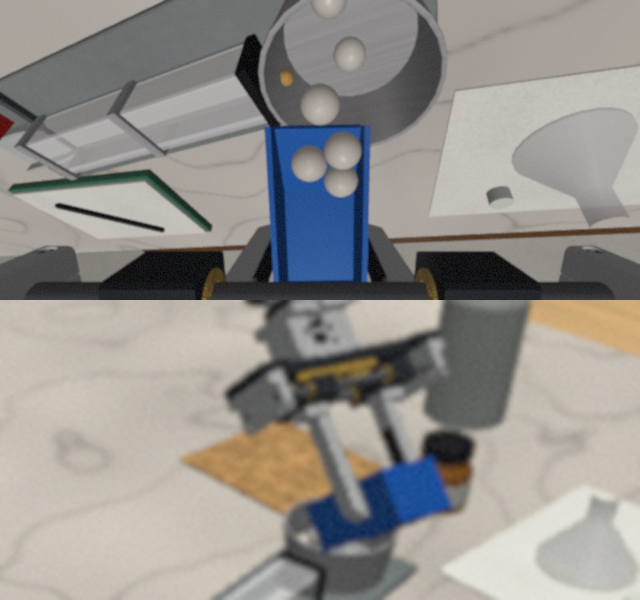

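```bash
python3 -m creep '[[0,0,0,0,0.5,0,255],[0,0,0,0,1,0,255],[0,-2,0,0,1.5,0,255],[0,-5,0,0,1.6,0,255],[0,-8,0,0,1.6,0,255]]'; python3 -m creep '[[0,0,0,0,0,0,255],[0,0,0,0,0,0,255],[0,0,0,0,0,0,255],[0,0,0,0,0,0,255],[0,0,0,0,0,0,255]]';python3 - <<'E'
from h import *
o=env.get_obs();print(o['joint_positions'].round(2),Ro.from_quat(o['tool_rot']).as_matrix().round(3))
w=env.camera('wrist'); s=env.camera('scene')
cv2.imwrite('pics/w4.png',w['image'][:300,200:500,::-1])
E
```

```text
time: 7.08
ee_pos: [0.678, 0.1767, 0.1268]
tool_rot: [0.083, 0.891, -0.065, 0.442]
contact_force: [-6.5, -1.3, 3.5]
grip_width: 0.0517
grip_force: 30.0
time: 7.5
ee_pos: [0.6769, 0.176, 0.1252]
tool_rot: [0.083, 0.892, -0.066, 0.439]
contact_force: [-5.0, 3.2, -1.3]
grip_width: 0.0517
grip_force: 30.0
[-1.17  0.56  0.61  2.24  1.94  0.44 -1.18] [[-0.6    0.206  0.773]
 [ 0.089  0.978 -0.191]
 [-0.795 -0.045 -0.605]]
```

View pics/w4.png

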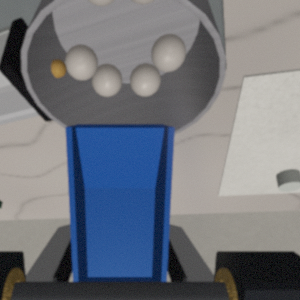

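```bash
python3 -m creep '[[0,0,0,-1.6,0,-1.2,255],[0,0,0,-3.2,0,-2.4,255],[0,0,0,-4.8,0,-3.6,255],[0,0,0,-4.8,0,-3.6,255]]'; python3 -m creep '[[0,6,0,0,0,0,255],[0,12,0,0,0,0,255],[0,18,0,0,0,0,255],[0,24,0,0,0,0,255],[0,30,0,0,0,0,255]]'; python3 -m creep '[[0,6,0,0,0,0,255],[0,12,0,0,0,0,255],[0,18,0,0,0,0,255],[0,22.8,0,0,0,0,255],[0,22.8,0,0,0,0,255]]';python3 - <<'E'
from h import *
o=env.get_obs();print(o['joint_positions'].round(2));R=Ro.from_quat(o['tool_rot']).as_matrix();print(R.round(3))
print(tool([.437,.309,.16]),tool([.437,.309,.036]))
E
```

```text
time: 7.93
ee_pos: [0.6794, 0.1781, 0.1888]
tool_rot: [0.084, 0.891, -0.065, 0.441]
contact_force: [1.0, -0.1, 0.2]
grip_width: 0.0521
grip_force: 30.0
time: 8.35
ee_pos: [0.6799, 0.1731, 0.183]
tool_rot: [0.096, 0.934, -0.07, 0.338]
contact_force: [0.1, -0.3, -1.2]
grip_width: 0.052
grip_force: 30.0
time: 8.77
ee_pos: [0.6819, 0.173, 0.1857]
tool_rot: [0.109, 0.982, -0.046, 0.146]
contact_force: [0.3, -0.2, -0.6]
grip_width: 0.0518
grip_force: 30.0
[-0.61  0.4   0.2   1.78  0.22  0.77  0.77]
[[-0.934  0.227  0.276]
 [ 0.2    0.972 -0.123]
 [-0.296 -0.059 -0.953]]
[26.36  7.81 -5.97] [30.03  8.54  5.85]
```

```bash
cat >> h.py <<'E'
def go(p,ang,tilt=0):
    "move to TCP p, tool x heading ang (deg, world), tool down then turned by tilt about own y: rotvec deg + shift cm in tool axes"
    o=env.get_obs(); R=Ro.from_quat(o['tool_rot']); a=np.radians(ang)
    T=Ro.from_matrix(np.array([[np.cos(a),np.sin(a),0],[np.sin(a),-np.cos(a),0],[0,0,-1]]).T)*Ro.from_euler('y',tilt,degrees=True)
    print('turn',(R.inv()*T).as_rotvec(degrees=True).round(1),'shift',tool(p),'at',o['ee_pos'].round(4),'head',np.degrees(np.arctan2(*R.as_matrix()[1::-1,0])).round(1),'t',round(o['time'],1),'j',o['joint_positions'].round(2))
E
python3 -m creep '[[0,6,0,0,0,0,255],[0,12,0,0,0,0,255],[0,16,0,0,0,0,255],[0,16,0,0,0,0,255],[0,16,0,0,0,0,255]]'; python3 -c "
from h import *
go([.437,.309,.14],170.4)"
```

```text
time: 9.18
ee_pos: [0.6813, 0.172, 0.183]
tool_rot: [0.115, 0.993, -0.034, 0.011]
contact_force: [1.0, 0.3, -0.2]
grip_width: 0.0518
grip_force: 30.0
turn [-3.7  1.6 -3.6] shift [27.02  7.99  3.01] at [0.6813 0.172  0.183 ] head 166.8 t 9.2 j [-0.46  0.51  0.12  1.57  0.01  1.07  0.98]
```

```bash
python3 -m creep '[[-3.7,1.6,-3.6,4,1.2,0,255],[-3.7,1.6,-3.6,8,2.4,0,255],[-3.7,1.6,-3.6,12,3.5,1,255],[-3.7,1.6,-3.6,16,4.7,2,255],[-3.7,1.6,-3.6,20,5.9,3,255]]'; python3 -m creep '[[0,0,0,3,1,0,255],[0,0,0,6,1.5,0,255],[0,0,0,7,1.5,0,255],[0,0,0,7,1.5,0,255],[0,0,0,7,1.5,0,255]]'; python3 -c "
from h import *
go([.437,.309,.035],170.4)"
```

```text
time: 9.6
ee_pos: [0.5002, 0.2723, 0.1446]
tool_rot: [0.083, 0.997, -0.0, 0.0]
contact_force: [0.8, 1.6, -1.0]
grip_width: 0.0519
grip_force: 30.0
time: 10.02
ee_pos: [0.4361, 0.298, 0.145]
tool_rot: [0.083, 0.997, -0.001, 0.0]
contact_force: [0.7, -0.2, -1.0]
grip_width: 0.0517
grip_force: 30.0
turn [-0.1  0.   0.1] shift [ 0.1   1.12 11.  ] at [0.4361 0.298  0.145 ] head 170.5 t 10.0 j [-0.72  0.28 -0.    2.01  0.    0.86  0.68]
```

```bash
python3 -m creep '[[0,0,0,0,1.1,4,255],[0,0,0,0,1.1,8,255],[0,0,0,0,1.1,10,255],[0,0,0,0,1.1,10.6,255],[0,0,0,0,1.1,10.6,255]]'; python3 -m creep '[[0,0,0,0,0,0.1,255],[0,0,0,0,0,0.2,255],[0,0,0,0,0,0.2,255],[0,0,0,0,0,0.2,255]]'
```

```text
time: 10.43
ee_pos: [0.4384, 0.3068, 0.0371]
tool_rot: [0.084, 0.996, -0.002, -0.001]
contact_force: [0.1, 0.1, -0.9]
grip_width: 0.052
grip_force: 30.0
time: 10.77
ee_pos: [0.439, 0.3081, 0.0373]
tool_rot: [0.084, 0.996, -0.001, 0.0]
contact_force: [-0.5, 0.3, -1.0]
grip_width: 0.0521
grip_force: 30.0
```

```bash
python3 -m creep '[[0,0,0,0,0,0.1,255],[0,0,0,0,0,0.2,255],[0,0,0,0,0,0.2,255],[0,0,0,0,0,0.2,255]]';  python3 -m creep '[[0,0,0,0,0,0.1,255],[0,0,0,0,0,0.1,255],[0,0,0,0,0,0.1,255],[0,0,0,0,0,0.1,255]]'
```

```text
time: 11.1
ee_pos: [0.4386, 0.3081, 0.0348]
tool_rot: [0.084, 0.996, -0.001, -0.0]
contact_force: [-0.4, -1.3, 6.1]
grip_width: 0.0519
grip_force: 30.0
time: 11.43
ee_pos: [0.4383, 0.3082, 0.034]
tool_rot: [0.084, 0.996, -0.001, -0.0]
contact_force: [-4.3, -1.7, 11.2]
grip_width: 0.052
grip_force: 30.0
```

```bash
python3 -m creep '[[0,0,0,0,0,0,200],[0,0,0,0,0,0,100],[0,0,0,0,0,0,0],[0,0,0,0,0,0,0],[0,0,0,0,0,0,0]]';  python3 -m creep '[[0,0,0,0,0,-2,0],[0,0,0,0,0,-6,0],[0,0,0,0,0,-10,0],[0,0,0,0,0,-14,0],[0,0,0,0,0,-18,0]]'; python3 -c "
from h import *
go([.5,-.18,.35],180)"
```

```text
time: 11.85
ee_pos: [0.4384, 0.3079, 0.0333]
tool_rot: [0.084, 0.996, -0.002, -0.001]
contact_force: [-0.2, -0.2, -0.1]
grip_width: 0.0738
grip_force: 0.0
time: 12.27
ee_pos: [0.4383, 0.3081, 0.2153]
tool_rot: [0.084, 0.996, -0.002, -0.001]
contact_force: [1.1, -0.1, 0.3]
grip_width: 0.0942
grip_force: 0.0
turn [-0.2 -0.1 -9.6] shift [-14.23 -47.13 -13.32] at [0.4383 0.3081 0.2153] head 170.4 t 12.3 j [-0.73  0.21 -0.    1.92  0.    1.01  0.67]
```

```bash
python3 -m creep '[[0,0,0,-1.2,-3.9,-1.1,0],[0,0,0,-2.4,-7.8,-2.2,0],[0,0,0,-3.6,-11.7,-3.3,0],[0,0,0,-4.8,-15.6,-4.4,0],[0,0,0,-6,-19.5,-5.5,0]]'; python3 -m creep '[[0,0,0,-1.2,-3.9,-1.1,0],[0,0,0,-2.4,-7.8,-2.2,0],[0,0,0,-3.6,-11.7,-3.3,0],[0,0,0,-4.8,-15.6,-4.4,0],[0,0,0,-6,-19.5,-5.5,0]]';  python3 -m creep '[[0,0,-3,-1.2,-4,-1,0],[0,0,-6,-2.3,-8,-2,0],[0,0,-9.6,-2.3,-8,-2.3,0],[0,0,-9.6,-2.3,-8,-2.3,0],[0,0,-9.6,-2.3,-8,-2.3,0]]'
python3 - <<'E'
from h import *
go([.5,-.18,.35],180)
w=env.camera('wrist'); np.savez('w5.npz',**w); s=env.camera('scene'); np.savez('s5.npz',**s)
hsv=cv2.cvtColor(w['image'],cv2.COLOR_RGB2HSV)
m=cv2.inRange(hsv,(5,120,90),(20,255,255)); n,l,st,ce=cv2.connectedComponentsWithStats(m)
for i in range(1,n):
    if st[i,4]>15: print(ce[i].round(1),st[i],ray(w,ce[i],.02).round(4))
cv2.imwrite('pics/w5.png',w['image'][:,:,::-1])
E
```

```text
time: 12.68
ee_pos: [0.4646, 0.1073, 0.2689]
tool_rot: [0.084, 0.996, -0.001, -0.0]
contact_force: [1.2, -0.4, 0.3]
grip_width: 0.0942
grip_force: 0.0
time: 13.1
ee_pos: [0.4908, -0.0922, 0.3237]
tool_rot: [0.084, 0.996, -0.001, -0.0]
contact_force: [1.0, 0.2, 0.1]
grip_width: 0.0941
grip_force: 0.0
time: 13.52
ee_pos: [0.5004, -0.1725, 0.3459]
tool_rot: [0.001, 1.0, -0.001, -0.001]
contact_force: [-0.4, 0.8, 0.1]
grip_width: 0.0937
grip_force: 0.0
turn [-0.2 -0.1 -0.1] shift [ 0.04 -0.76 -0.41] at [ 0.5004 -0.1725  0.3459] head 179.9 t 13.5 j [-0.18  0.09  0.42  1.79 -0.03  1.28  1.82]
[592.4 103. ] [584  95  15  18  68] [0.3899 0.2592 0.02  ]
[578.6  97.7] [574  96  11   6  21] [0.382  0.2358 0.02  ]
[575.3 108.8] [572 104   8  11  29] [0.3987 0.234  0.02  ]
[564.2 116.7] [562 114   6   8  17] [0.4107 0.2186 0.02  ]
[581.1 118.2] [576 114  11  10  33] [0.413  0.2459 0.02  ]
[591.7 119.9] [590 117   5   6  19] [0.4157 0.2635 0.02  ]
[200.2 132. ] [192 125  18  15 141] [ 0.4335 -0.3657  0.02  ]
[577.9 128.5] [575 125   7   7  17] [0.4291 0.2441 0.02  ]
[566.5 141.1] [558 137  19  10 
[... 165 characters left out ...]
55 149  13  11  43] [0.4698 0.2224 0.02  ]
[584.4 168.6] [579 157  13  22  72] [0.4938 0.2675 0.02  ]
[607.6 162.9] [603 160  10   6  21] [0.4844 0.3039 0.02  ]
[597.8 167.3] [595 164   7   8  20] [0.4917 0.2893 0.02  ]
[565.8 173.9] [561 168  12  14  56] [0.5026 0.2383 0.02  ]
[609.4 174.4] [601 170  20  11  48] [0.5036 0.311  0.02  ]
[630.3 177. ] [624 170  12  14  46] [0.5079 0.3469 0.02  ]
[213.8 178.6] [206 172  17  14 130] [ 0.5098 -0.35    0.02  ]
[116.  291.9] [111 280  11  24  69] [ 0.7202 -0.5479  0.02  ]
[522.9 290.5] [518 281  10  18  58] [0.7176 0.2002 0.02  ]
[115.6 318.4] [110 306  15  23  89] [ 0.7755 -0.5574  0.02  ]
[523.6 318.6] [517 307  12  22  89] [0.776  0.2104 0.02  ]
```

View pics/w5.png

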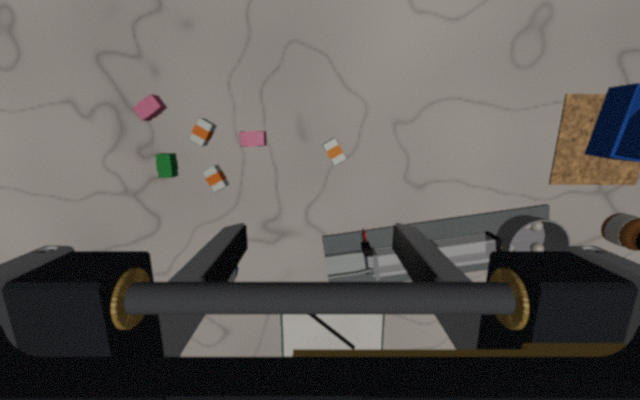

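```bash
cat >> h.py <<'E'
def carts(w,guess,z=.0,r=24):
    hsv=cv2.cvtColor(w['image'],cv2.COLOR_RGB2HSV)
    for g in guess:
        u,v=proj(w,g).astype(int); x0,y0=max(u-r,0),max(v-r,0); p=hsv[y0:v+r,x0:u+r].astype(int)
        org=(p[...,0]>4)&(p[...,0]<22)&(p[...,1]>110)
        if org.sum()<20: print(g,'no band'); continue
        bg=np.median(p[...,2]); m=(org|((p[...,2]>bg+22)&(p[...,1]<60))).astype(np.uint8)
        n,l,st,ce=cv2.connectedComponentsWithStats(m); oy,ox=np.argwhere(org).mean(0)
        k=np.bincount(l[org]).argmax() ; q=np.argwhere(l==k)[:,::-1]+[x0,y0]
        X=np.array([ray(w,a,.022)[:2] for a in q]); rc=cv2.minAreaRect((X*1000).astype(np.float32)); b=cv2.boxPoints(rc)
        e=[b[1]-b[0],b[2]-b[1]]; e=max(e,key=np.linalg.norm)
        O=ray(w,(ox+x0,oy+y0),.022)
        print('cart box centre',(np.array(rc[0])/1000).round(4),'size',np.round(rc[1],1),'axis',round(np.degrees(np.arctan2(e[1],e[0]))%180,1),'band',O[:2].round(4),'npx',len(q))
E
python3 - <<'E'
from h import *
w=load('w5.npz'); s=load('s5.npz')
carts(w,[(.4335,-.3657,.02),(.51,-.35,.02),(.4653,-.1485,.02)])
carts(s,[(.4335,-.3657,.02),(.51,-.35,.02),(.4653,-.1485,.02)],r=14)
for u,z in [((322,235),.008),((549,206),.008),((364,232),.088),((537,241),.058)]: print(u,ray(w,u,z).round(4))
# pot: ball-like bright blobs inside, scene camera
E
```

```text
cart box centre [ 0.4341 -0.363 ] size [30.1 16.1] axis 63.6 band [ 0.4343 -0.3631] npx 172
cart box centre [ 0.5084 -0.3471] size [14.6 30.7] axis 115.8 band [ 0.5085 -0.3471] npx 157
cart box centre [ 0.4646 -0.1485] size [34.2 23.3] axis 27.0 band [ 0.4651 -0.1484] npx 250
cart box centre [ 0.4333 -0.3624] size [30.4 16.1] axis 42.5 band [ 0.4329 -0.3639] npx 47
cart box centre [ 0.5149 -0.3582] size [24.2 40. ] axis 139.3 band [ 0.5137 -0.3546] npx 80
cart box centre [ 0.472  -0.1549] size [16.  45.7] axis 135.6 band [ 0.4727 -0.1552] npx 56
(322, 235) [ 0.6142 -0.1683  0.008 ]
(549, 206) [0.5609 0.2296 0.008 ]
(364, 232) [ 0.5807 -0.1056  0.088 ]
(537, 241) [0.6068 0.1803 0.058 ]
```

```bash
python3 -m creep '[[0,0,7,-3,0,3,0],[0,0,14,-6,0,6,0],[0,0,21,-9,1,8,0],[0,0,28,-12,2,8,0],[0,0,35,-15,2,8,0]]'; python3 -m creep '[[0,0,7,0,0,2,0],[0,0,14,0,0,4,0],[0,0,21,0,0,6,0],[0,0,28,0,0,8,0],[0,0,35,0,0,10,0]]';python3 -m creep '[[0,0,7,0,0,0,0],[0,0,12,0,0,0,0],[0,0,12,0,0,0,0],[0,0,12,0,0,0,0]]'
python3 - <<'E'
from h import *
go([.672,-.153,.15],98)
w=env.camera('wrist'); np.savez('w6.npz',**w)
cv2.imwrite('pics/w6.png',w['image'][:,:,::-1])
E
```

```text
time: 14.03
ee_pos: [0.6513, -0.1487, 0.2637]
tool_rot: [0.302, 0.953, -0.001, -0.002]
contact_force: [0.0, 0.8, 0.9]
grip_width: 0.0937
grip_force: 0.0
time: 14.45
ee_pos: [0.6501, -0.1515, 0.1645]
tool_rot: [0.576, 0.817, -0.002, -0.0]
contact_force: [0.8, -0.5, -0.8]
grip_width: 0.0939
grip_force: 0.0
time: 14.78
ee_pos: [0.6503, -0.1519, 0.1655]
tool_rot: [0.655, 0.756, -0.002, 0.0]
contact_force: [0.1, -0.4, -0.1]
grip_width: 0.0941
grip_force: 0.0
turn [-0.1  0.1  0.2] shift [-0.42  2.14  1.55] at [ 0.6503 -0.1519  0.1655] head 98.2 t 14.8 j [-0.32  0.54  0.63  1.7  -0.36  1.02  0.58]
```

View pics/w6.png

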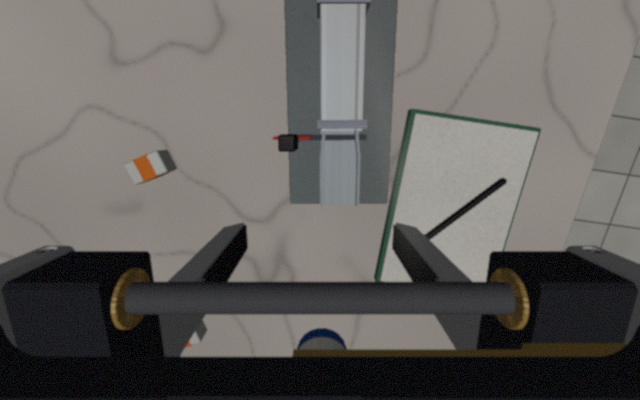

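Run:
```python
from h import *
w=load('w6.npz')
P={k:ray(w,u,z)[:2] for k,(u,z) in dict(nL=((290,204),.008),nR=((389,204),.008),fL=((285.5,2),.008),fR=((397,2),.008),tL=((320,206),.021),tR=((358,206),.021),mL=((318,129),.044),mR=((367,129),.044),knob=((288,143),.088),c3=((151,166),.024)).items()}
for k,v in P.items(): print(k,v.round(4))
for a,b in (('nL','fL'),('nR','fR')): d=P[b]-P[a]; print(np.degrees(np.arctan2(-d[0],d[1])),np.linalg.norm(d))
d=P['nR']-P['nL']; print('near edge',np.degrees(np.arctan2(d[1],d[0])),np.linalg.norm(d)); d=P['mR']-P['mL']; print('mouth',np.degrees(np.arctan2(d[1],d[0])),np.linalg.norm(d))
carts(w,[(*P['c3'],.02)],r=35)
```

```text
nL [ 0.6186 -0.1695]
nR [ 0.7283 -0.1535]
fL [0.5901 0.029 ]
fR [0.6963 0.0443]
tL [ 0.6517 -0.1636]
tR [ 0.6922 -0.1577]
mL [ 0.6384 -0.0843]
mR [ 0.6838 -0.0777]
knob [ 0.6166 -0.0987]
c3 [ 0.4724 -0.1458]
8.156630987609612 0.20055514297459226
9.177900592399508 0.20031377693156618
near edge 8.30232872423846 0.11088013441517844
mouth 8.24488957209998 0.04588991951753858
cart box centre [ 0.4649 -0.1494] size [15.4 25.2] axis 120.6 band [ 0.4647 -0.1492] npx 344
```

```bash
python3 -c "
from h import *
go([.4648,-.1493,.10],30)"
```

```text
turn [-0.   0.2 68.2] shift [  2.96 -18.31   6.61] at [ 0.6503 -0.1522  0.1658] head 98.2 t 14.8 j [-0.32  0.54  0.63  1.7  -0.36  1.02  0.58]
```

```bash
python3 -m creep '[[0,0,7,0.6,-3.7,0,0],[0,0,14,1.2,-7.4,0,0],[0,0,21,1.8,-11,1,0],[0,0,28,2.4,-14.7,2,0],[0,0,35,3,-18.3,3,0]]'; python3 -m creep '[[0,0,7,0,0,1,0],[0,0,14,0,0,2,0],[0,0,21,0,0,3.5,0],[0,0,28,0,0,3.5,0],[0,0,33,0,0,3.5,0]]'; python3 -m creep '[[0,0,0,0,0,0,0],[0,0,0,0,0,0,0]]'; python3 -c "
from h import *
go([.4648,-.1493,.030],30)
w=env.camera('wrist'); print(proj(w,(.4648,-.1493,.024))); carts(w,[(.4648,-.1493,.02)],r=50)"
```

```text
time: 15.25
ee_pos: [0.463, -0.1486, 0.1358]
tool_rot: [0.853, 0.521, -0.001, 0.001]
contact_force: [0.4, -0.8, 0.7]
grip_width: 0.0941
grip_force: 0.0
time: 15.67
ee_pos: [0.4645, -0.1488, 0.1008]
tool_rot: [0.966, 0.257, -0.001, 0.001]
contact_force: [0.7, -0.4, -0.1]
grip_width: 0.0941
grip_force: 0.0
time: 15.83
ee_pos: [0.4649, -0.149, 0.1012]
tool_rot: [0.965, 0.261, -0.001, 0.001]
contact_force: [0.3, -0.7, -0.1]
grip_width: 0.0939
grip_force: 0.0
turn [0.1 0.2 0.3] shift [-0.01  0.01  7.12] at [ 0.4649 -0.149   0.1012] head 30.3 t 15.8 j [-0.59  0.43  0.96  2.17 -0.5   0.78 -0.35]
[320.3721509  211.64765888]
cart box centre [ 0.4695 -0.1462] size [25.3 24. ] axis 30.3 band [ 0.4654 -0.1486] npx 764
```

```bash
python3 -m creep '[[0,0,0,0,0,3,0],[0,0,0,0,0,5,0],[0,0,0,0,0,6.5,0],[0,0,0,0,0,7.1,0],[0,0,0,0,0,7.1,0]]'; python3 -m creep '[[0,0,0,0,0,0,255],[0,0,0,0,0,0,255],[0,0,0,0,0,0,255],[0,0,0,0,0,0,255],[0,0,0,0,0,0,255]]';  python3 -m creep '[[0,0,0,0,0,0,255],[0,0,0,0,0,0,255],[0,0,0,0,0,0,255],[0,0,0,0,0,0,255],[0,0,0,0,0,0,255]]'; python3 -m creep '[[0,0,0,0,0,-2,255],[0,0,0,0,0,-5,255],[0,0,0,0,0,-7,255],[0,0,0,0,0,-7,255]]'; python3 -c "
from h import *
go([.6683,-.1269,.09],98.4)"
```

```text
time: 16.3
ee_pos: [0.4642, -0.1495, 0.0296]
tool_rot: [0.966, 0.26, -0.002, 0.001]
contact_force: [-1.3, 0.0, 0.3]
grip_width: 0.0938
grip_force: 0.0
time: 16.72
ee_pos: [0.465, -0.1493, 0.0306]
tool_rot: [0.966, 0.259, -0.001, 0.001]
contact_force: [0.2, -0.9, 0.6]
grip_width: 0.0644
grip_force: 0.0
time: 17.13
ee_pos: [0.4647, -0.1495, 0.0302]
tool_rot: [0.966, 0.259, -0.001, 0.001]
contact_force: [-0.4, -0.6, -0.2]
grip_width: 0.0307
grip_force: 0.0
time: 17.47
ee_pos: [0.4662, -0.1499, 0.103]
tool_rot: [0.966, 0.258, 0.001, 0.002]
contact_force: [1.0, 0.1, -1.0]
grip_width: 0.0037
grip_force: 0.0
turn [  0.2   0.1 -68.4] shift [18.65  8.09  1.35] at [ 0.4662 -0.1499  0.103 ] head 30.0 t 17.5 j [-0.6   0.43  0.96  2.16 -0.51  0.78 -0.35]
```

```bash
python3 -m creep '[[0,0,0,0,0,0,100],[0,0,0,0,0,0,100],[0,0,0,0,0,0,100],[0,0,0,0,0,0,100],[0,0,0,0,0,0,100]]'; python3 -m creep '[[0,0,0,0,0,0,100],[0,0,0,0,0,0,100],[0,0,0,0,0,0,100],[0,0,0,0,0,0,100],[0,0,0,0,0,0,100]]';python3 -c "
from h import *
w=env.camera('wrist'); carts(w,[(.4648,-.1493,.02)],r=50)
go([.4648,-.1493,.030],30)"
```

```text
time: 17.88
ee_pos: [0.4644, -0.1494, 0.0997]
tool_rot: [0.966, 0.259, -0.002, 0.001]
contact_force: [-0.2, -0.5, 0.1]
grip_width: 0.0342
grip_force: 0.0
time: 18.3
ee_pos: [0.4648, -0.1493, 0.1002]
tool_rot: [0.966, 0.259, -0.001, 0.001]
contact_force: [0.1, 0.2, 0.4]
grip_width: 0.0569
grip_force: 0.0
cart box centre [ 0.4696 -0.1464] size [25.2 23.8] axis 30.0 band [ 0.4651 -0.1488] npx 779
turn [ 0.1  0.2 -0. ] shift [ 0.01 -0.01  7.02] at [ 0.4648 -0.1492  0.1002] head 30.0 t 18.4 j [-0.59  0.44  0.96  2.17 -0.51  0.78 -0.35]
```

Cart unmoved; opening 57 mm at 100 counts. Grasp again with this narrower opening.

```bash
python3 -m creep '[[0,0,0,0,0,3,100],[0,0,0,0,0,5,100],[0,0,0,0,0,6.5,100],[0,0,0,0,0,7,100],[0,0,0,0,0,7,100]]'; python3 -m creep '[[0,0,0,0,0,0,255],[0,0,0,0,0,0,255],[0,0,0,0,0,0,255],[0,0,0,0,0,0,255],[0,0,0,0,0,0,255]]';  python3 -m creep '[[0,0,0,0,0,0,255],[0,0,0,0,0,0,255],[0,0,0,0,0,0,255],[0,0,0,0,0,0,255],[0,0,0,0,0,0,255]]'; python3 -m creep '[[0,0,0,0,0,0,255],[0,0,0,0,0,-2,255],[0,0,0,0,0,-5,255],[0,0,0,0,0,-7,255],[0,0,0,0,0,-7,255]]'; python3 -c "
from h import *
go([.6683,-.1269,.10],98.4)"
```

```text
time: 18.77
ee_pos: [0.464, -0.1496, 0.0295]
tool_rot: [0.966, 0.258, -0.002, 0.001]
contact_force: [0.7, 0.9, 0.6]
grip_width: 0.0569
grip_force: 0.0
time: 19.18
ee_pos: [0.4651, -0.1493, 0.0307]
tool_rot: [0.966, 0.259, -0.001, 0.001]
contact_force: [-0.2, -1.2, 0.6]
grip_width: 0.0272
grip_force: 0.0
time: 19.6
ee_pos: [0.465, -0.1494, 0.0305]
tool_rot: [0.966, 0.259, -0.001, 0.001]
contact_force: [-1.3, 1.5, 7.4]
grip_width: 0.0238
grip_force: 30.0
time: 20.02
ee_pos: [0.4662, -0.1498, 0.1031]
tool_rot: [0.966, 0.258, 0.001, 0.002]
contact_force: [1.4, -0.3, 0.5]
grip_width: 0.0236
grip_force: 30.0
turn [  0.2   0.1 -68.4] shift [18.65  8.11  0.35] at [ 0.4662 -0.1498  0.1031] head 30.0 t 20.0 j [-0.6   0.43  0.96  2.16 -0.51  0.78 -0.35]
```

```bash
python3 -m creep '[[0,0,-7,3.7,1.6,-2,255],[0,0,-14,7.4,3.2,-3,255],[0,0,-21,11.1,4.8,-3,255],[0,0,-28,14.8,6.4,-3,255],[0,0,-35,18.5,8,-3,255]]'; python3 -m creep '[[0,0,-7,0,0,0,255],[0,0,-14,0,0,0,255],[0,0,-21,0,0,0,255],[0,0,-28,0,0,0,255],[0,0,-33.4,0,0,0,255]]'; python3 -m creep '[[0,0,0,0,0,0,255],[0,0,0,0,0,0,255]]'; python3 -c "
from h import *
go([.6683,-.1269,.043],98.4)"
```

```text
time: 20.43
ee_pos: [0.6669, -0.1249, 0.1293]
tool_rot: [0.842, 0.54, -0.001, 0.0]
contact_force: [0.1, 0.1, 0.0]
grip_width: 0.0236
grip_force: 30.0
time: 20.85
ee_pos: [0.6648, -0.1259, 0.1291]
tool_rot: [0.651, 0.759, -0.002, 0.0]
contact_force: [-0.7, -0.7, -0.8]
grip_width: 0.0236
grip_force: 30.0
time: 21.02
ee_pos: [0.6648, -0.126, 0.1295]
tool_rot: [0.655, 0.756, -0.001, 0.0]
contact_force: [-0.4, 0.1, -0.2]
grip_width: 0.0234
grip_force: 30.0
turn [-0.1  0.1 -0.2] shift [-0.12  0.35  8.65] at [ 0.6648 -0.126   0.1295] head 98.2 t 21.0 j [-0.31  0.58  0.57  1.71 -0.36  0.97  0.54]
```

```bash
python3 -m creep '[[0,0,0,-0.1,0.35,3,255],[0,0,0,-0.1,0.35,5,255],[0,0,0,-0.1,0.35,7,255],[0,0,0,-0.1,0.35,8,255],[0,0,0,-0.1,0.35,8.5,255]]'; python3 -m creep '[[0,0,0,0,0,0,255],[0,0,0,0,0,0.1,255],[0,0,0,0,0,0.1,255]]'; python3 -c "
from h import *
go([.6683,-.1269,.043],98.4)"
```

```text
time: 21.43
ee_pos: [0.6677, -0.1265, 0.0431]
tool_rot: [0.654, 0.756, -0.002, -0.0]
contact_force: [0.8, 0.1, 0.2]
grip_width: 0.0233
grip_force: 30.0
time: 21.68
ee_pos: [0.6692, -0.1268, 0.0449]
tool_rot: [0.654, 0.757, -0.001, 0.001]
contact_force: [-0.2, -0.3, 0.6]
grip_width: 0.0238
grip_force: 30.0
turn [-0.   0.2 -0. ] shift [ 0.01 -0.09  0.19] at [ 0.6692 -0.1268  0.0449] head 98.4 t 21.7 j [-0.27  0.68  0.51  1.74 -0.43  0.83  0.59]
```

```bash
python3 -m creep '[[0,0,0,0,-0.1,0.2,255],[0,0,0,0,-0.1,0.25,255],[0,0,0,0,-0.1,0.25,160],[0,0,0,0,-0.1,0.25,160],[0,0,0,0,-0.1,0.25,160]]'; python3 -m creep '[[0,0,0,0,0,0,160],[0,0,0,0,0,-1.5,160],[0,0,0,0,0,-4,160],[0,0,0,0,0,-4,160],[0,0,0,-4,0,-4,255]]'; python3 -m creep '[[0,0,0,0,0,0,255],[0,0,0,0,0,0,255],[0,0,0,0,0,0,255],[0,0,0,0,0,0,255],[0,0,0,0,0,0,255]]'
python3 - <<'E'
from h import *
w=env.camera('wrist'); np.savez('w7.npz',**w); cv2.imwrite('pics/w7.png',w['image'][:,:,::-1])
carts(w,[(.6683,-.1269,.034)],r=60); go([.6742,-.1665,.034],98.4)
E
```

```text
time: 22.1
ee_pos: [0.6677, -0.1269, 0.0417]
tool_rot: [0.654, 0.757, -0.001, 0.001]
contact_force: [-0.4, 0.5, -0.9]
grip_width: 0.0345
grip_force: 0.0
time: 22.52
ee_pos: [0.6756, -0.1581, 0.0833]
tool_rot: [0.65, 0.76, 0.001, -0.0]
contact_force: [1.5, 0.4, -0.8]
grip_width: 0.0313
grip_force: 0.0
time: 22.93
ee_pos: [0.6736, -0.1652, 0.0816]
tool_rot: [0.653, 0.757, -0.001, 0.0]
contact_force: [0.0, 0.2, -0.1]
grip_width: 0.0008
grip_force: 0.0
cart box centre [ 0.6684 -0.1338] size [94.4 82.8] axis 8.6 band [ 0.6678 -0.1271] npx 5477
turn [-0.1  0.1  0. ] shift [-0.11  0.06  4.75] at [ 0.6736 -0.1653  0.0815] head 98.4 t 23.0 j [-0.22  0.66  0.53  1.69 -0.4   0.91  0.62]
```

View pics/w7.png

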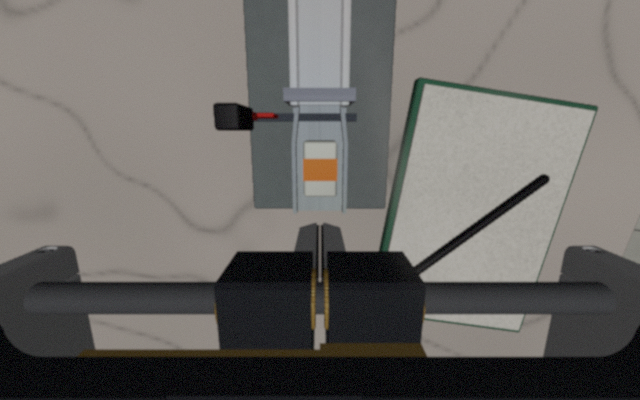

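```bash
python3 -m creep '[[0,0,0,0,0.05,2,255],[0,0,0,0,0.05,3.5,255],[0,0,0,0,0.05,4.5,255],[0,0,0,0,0.05,4.7,255],[0,0,0,0,0.05,4.7,255]]'; python3 -m creep '[[0,0,0,1,0,0,255],[0,0,0,2,0,0,255],[0,0,0,3,0,0,255],[0,0,0,4,0,0,255],[0,0,0,5,0,0,255]]'; python3 -m creep '[[0,0,0,0.7,0,0,255],[0,0,0,1.4,0,0,255],[0,0,0,2,0,0,255],[0,0,0,2.1,0,0,255],[0,0,0,2.1,0,0,255]]'
python3 - <<'E'
from h import *
go([.6634,-.0943,.034],98.4); w=env.camera('wrist'); carts(w,[(.6588,-.063,.034)],r=30)
E
```

```text
time: 23.4
ee_pos: [0.6733, -0.1663, 0.0335]
tool_rot: [0.654, 0.757, -0.002, -0.0]
contact_force: [-0.2, -0.7, 0.4]
grip_width: 0.0004
grip_force: 0.0
time: 23.82
ee_pos: [0.6667, -0.1153, 0.0348]
tool_rot: [0.653, 0.757, -0.001, 0.001]
contact_force: [1.2, -1.7, 0.8]
grip_width: 0.0005
grip_force: 0.4
time: 24.23
ee_pos: [0.6635, -0.0956, 0.0342]
tool_rot: [0.653, 0.757, -0.002, 0.0]
contact_force: [0.6, 0.4, -0.9]
grip_width: 0.0003
grip_force: 0.0
turn [-0.1  0.1  0. ] shift [0.13 0.01 0.02] at [ 0.6635 -0.0956  0.0342] head 98.4 t 24.2 j [-0.31  0.68  0.51  1.77 -0.43  0.8   0.55]
(0.6588, -0.063, 0.034) no band
```

```bash
python3 -m creep '[[0,0,0,-2,0,0,100],[0,0,0,-3,0,-3,100],[0,0,0,-3,0,-7,100],[0,0,0,-3,0,-11,100],[0,0,0,-3,0,-11,100]]'; python3 -c "
from h import *
go([.5095,-.3485,.13],26)"
```

```text
time: 24.7
ee_pos: [0.6711, -0.1279, 0.1519]
tool_rot: [0.654, 0.756, 0.001, 0.004]
contact_force: [0.2, -0.6, -0.3]
grip_width: 0.0306
grip_force: 0.0
turn [ 0.5  0.  72.3] shift [-19.5  -19.17   2.16] at [ 0.6711 -0.1279  0.1519] head 98.3 t 24.7 j [-0.32  0.56  0.59  1.68 -0.35  1.    0.53]
```

```bash
python3 -m creep '[[0.5,0,7,-2.8,-2.8,0,100],[0.5,0,14,-5.6,-5.6,0,100],[0.5,0,21,-8.4,-8.4,0,100],[0.5,0,28,-11.2,-11.2,0,100],[0.5,0,35,-14,-14,0,100]]'; python3 -c "
from h import *
go([.5095,-.3485,.13],26)"
```

```text
time: 25.12
ee_pos: [0.5485, -0.2861, 0.1452]
tool_rot: [0.853, 0.523, -0.004, -0.002]
contact_force: [2.0, -0.0, 0.4]
grip_width: 0.0568
grip_force: 0.0
turn [-0.3  0.5 37. ] shift [-7.32 -0.63  1.56] at [ 0.5485 -0.2861  0.1452] head 63.0 t 25.1 j [-0.19  0.52  0.77  1.84 -0.43  0.97  0.29]
```

```bash
python3 -m creep '[[0,0,7,-2.5,-0.6,0,100],[0,0,14,-5,-0.6,0,100],[0,0,21,-7.3,-0.6,1,100],[0,0,28,-7.3,-0.6,1.5,100],[0,0,35,-7.3,-0.6,1.5,100]]'; python3 -m creep '[[0,0,2,0,0,0,100],[0,0,2,0,0,0,100]]'; python3 -c "
from h import *
go([.5095,-.3485,.03],26); w=env.camera('wrist'); carts(w,[(.5095,-.3485,.02),(.4335,-.365,.02)],r=45)"
```

```text
time: 25.53
ee_pos: [0.51, -0.3489, 0.1298]
tool_rot: [0.971, 0.24, -0.005, -0.0]
contact_force: [0.0, 0.4, -0.5]
grip_width: 0.0571
grip_force: 0.0
time: 25.7
ee_pos: [0.5113, -0.3476, 0.1302]
tool_rot: [0.974, 0.227, -0.005, -0.0]
contact_force: [-0.0, 0.8, -0.3]
grip_width: 0.057
grip_force: 0.0
turn [-0.2  0.6  0.2] shift [-0.1   0.03 10.02] at [ 0.5113 -0.3476  0.1302] head 26.2 t 25.7 j [-0.16  0.61  0.92  1.85 -0.57  0.98 -0.11]
cart box centre [ 0.5096 -0.3505] size [14.7 23.8] axis 116.3 band [ 0.5101 -0.3503] npx 390
cart box centre [ 0.4539 -0.3583] size [55.8 81.1] axis 116.3 band [ 0.4365 -0.3604] npx 3460
```

```bash
python3 -m creep '[[0,0.6,0,-0.2,0.2,3,100],[0,0.6,0,-0.2,0.2,6,100],[0,0.6,0,-0.2,0.2,8.5,100],[0,0.6,0,-0.2,0.2,10,100],[0,0.6,0,-0.2,0.2,10,100]]'; python3 -m creep '[[0,0,0,0,0,0,255],[0,0,0,0,0,0,255],[0,0,0,0,0,0,255],[0,0,0,0,0,0,255],[0,0,0,0,0,0,255]]';  python3 -m creep '[[0,0,0,0,0,0,255],[0,0,0,0,0,0,255],[0,0,0,0,0,0,255],[0,0,0,0,0,0,255],[0,0,0,0,0,0,255]]'; python3 -m creep '[[0,0,0,0,0,0,255],[0,0,0,0,0,-3,255],[0,0,0,0,0,-6,255],[0,0,0,0,0,-10,255],[0,0,0,0,0,-10,255]]'; python3 -c "
from h import *
go([.6683,-.1269,.13],98.4)"
```

```text
time: 26.17
ee_pos: [0.5086, -0.3491, 0.028]
tool_rot: [0.973, 0.229, -0.001, -0.003]
contact_force: [-0.1, 0.2, 0.7]
grip_width: 0.0571
grip_force: 0.0
time: 26.58
ee_pos: [0.5104, -0.35, 0.0314]
tool_rot: [0.974, 0.228, 0.001, -0.001]
contact_force: [-0.5, 0.8, 0.0]
grip_width: 0.027
grip_force: 0.0
time: 27.0
ee_pos: [0.5103, -0.35, 0.0312]
tool_rot: [0.974, 0.228, 0.001, -0.001]
contact_force: [-0.8, 1.1, 7.5]
grip_width: 0.0231
grip_force: 30.0
time: 27.42
ee_pos: [0.5116, -0.3524, 0.1367]
tool_rot: [0.974, 0.228, 0.003, 0.001]
contact_force: [0.6, -1.0, -0.2]
grip_width: 0.0235
grip_force: 30.0
turn [  0.3  -0.1 -72.1] shift [ 24.04 -13.27   0.75] at [ 0.5116 -0.3524  0.1367] head 26.3 t 27.4 j [-0.16  0.6   0.92  1.85 -0.57  0.98 -0.1 ]
```

```bash
python3 -m creep '[[0,0,-7,3.5,-1.9,0,255],[0,0,-14,7,-3.8,0,255],[0,0,-21,10.5,-5.7,0,255],[0,0,-28,14,-7.6,0,255],[0,0,-35,17.5,-9.5,0,255]]'; python3 -c "
from h import *
go([.6683,-.1269,.13],98.4)"
```

```text
time: 27.83
ee_pos: [0.6254, -0.1854, 0.1313]
tool_rot: [0.858, 0.513, 0.001, -0.001]
contact_force: [0.4, -1.1, -1.1]
grip_width: 0.0237
grip_force: 30.0
turn [ -0.   -0.2 -36.7] shift [7.18 1.01 0.15] at [ 0.6254 -0.1854  0.1313] head 61.7 t 27.8 j [-0.34  0.59  0.75  1.77 -0.48  0.97  0.11]
```

```bash
python3 -m creep '[[0,0,-7,2,0.3,0,255],[0,0,-14,4,0.6,0,255],[0,0,-21,6,1,0,255],[0,0,-28,7.2,1,0,255],[0,0,-35,7.2,1,0,255]]';  python3 -m creep '[[0,0,-1.7,0,0,0,255],[0,0,-1.7,0,0,0,255]]'; python3 -c "
from h import *
go([.6683,-.1269,.0425],98.4)"
```

```text
time: 28.25
ee_pos: [0.6692, -0.1254, 0.1308]
tool_rot: [0.663, 0.749, 0.001, -0.001]
contact_force: [0.5, 0.8, -1.4]
grip_width: 0.0239
grip_force: 30.0
time: 28.42
ee_pos: [0.6678, -0.1288, 0.1313]
tool_rot: [0.655, 0.756, 0.001, -0.001]
contact_force: [-0.2, -0.6, -0.4]
grip_width: 0.0237
grip_force: 30.0
turn [ 0.  -0.2 -0.2] shift [0.15 0.08 8.88] at [ 0.6678 -0.1288  0.1313] head 98.2 t 28.4 j [-0.31  0.58  0.57  1.7  -0.37  0.97  0.55]
```

```bash
python3 -m creep '[[0,0,0,0.1,0.1,3,255],[0,0,0,0.1,0.1,5,255],[0,0,0,0.1,0.1,7,255],[0,0,0,0.1,0.1,8.5,255],[0,0,0,0.1,0.1,8.9,255]]'; python3 -m creep '[[0,0,0,0,0,0,255],[0,0,0,0,0,0,255],[0,0,0,0,0,0,160],[0,0,0,0,0,0,160],[0,0,0,0,0,0,160]]';  python3 -m creep '[[0,0,0,0,0,0,160],[0,0,0,0,0,-1.5,160],[0,0,0,0,0,-4,160],[0,0,0,0,0,-4,160],[0,0,0,-4,0,-4,255]]'; python3 -m creep '[[0,0,0,0,0,0,255],[0,0,0,0,0,0,255],[0,0,0,0,0,0,255],[0,0,0,0,0,0,255],[0,0,0,0,0,0,255]]'
python3 - <<'E'
from h import *
w=env.camera('wrist'); np.savez('w8.npz',**w)
carts(w,[(.6683,-.1269,.034)],r=60); go([.6742,-.1665,.034],98.4)
E
```

```text
time: 28.83
ee_pos: [0.668, -0.1276, 0.0413]
tool_rot: [0.656, 0.755, 0.001, -0.002]
contact_force: [-17.9, 6.5, 46.5]
grip_width: 0.0241
grip_force: 30.0
time: 29.25
ee_pos: [0.6686, -0.1275, 0.0423]
tool_rot: [0.656, 0.755, 0.001, -0.001]
contact_force: [0.3, 0.1, -0.5]
grip_width: 0.0343
grip_force: 0.0
time: 29.67
ee_pos: [0.6764, -0.159, 0.084]
tool_rot: [0.652, 0.758, 0.003, -0.002]
contact_force: [2.1, 0.8, -0.7]
grip_width: 0.0313
grip_force: 0.0
time: 30.08
ee_pos: [0.6743, -0.1661, 0.0821]
tool_rot: [0.655, 0.756, 0.001, -0.001]
contact_force: [-0.0, -0.3, 0.2]
grip_width: 0.0007
grip_force: 0.0
cart box centre [ 0.6686 -0.1341] size [94.5 82.1] axis 8.2 band [ 0.6681 -0.1288] npx 5269
turn [ 0.  -0.2 -0.3] shift [-0.05 -0.02  4.81] at [ 0.6743 -0.1662  0.0821] head 98.1 t 30.1 j [-0.22  0.66  0.54  1.69 -0.41  0.91  0.63]
```

```bash
python3 -m creep '[[0,0,0,0,0,2,255],[0,0,0,0,0,3.5,255],[0,0,0,0,0,4.5,255],[0,0,0,0,0,4.7,255],[0,0,0,0,0,4.7,255]]'; python3 -m creep '[[0,0,0,1,0,0,255],[0,0,0,2,0,0,255],[0,0,0,3,0,0,255],[0,0,0,4,0,0,255],[0,0,0,5,0,0,255]]'; python3 -m creep '[[0,0,0,0.7,0,0,255],[0,0,0,1.4,0,0,255],[0,0,0,2,0,0,255],[0,0,0,2.1,0,0,255],[0,0,0,2.1,0,0,255]]'; python3 -m creep '[[0,0,0,-2,0,0,100],[0,0,0,-3,0,-3,100],[0,0,0,-3,0,-7,100],[0,0,0,-3,0,-11,100],[0,0,0,-3,0,-11,100]]'; python3 -c "
from h import *
go([.436,-.362,.13],153); s=env.camera('scene'); carts(s,[(.436,-.363,.02)],r=14)"
```

```text
time: 30.55
ee_pos: [0.6736, -0.1669, 0.034]
tool_rot: [0.655, 0.755, 0.0, -0.002]
contact_force: [-0.4, -0.0, 0.5]
grip_width: 0.0006
grip_force: 0.0
time: 30.97
ee_pos: [0.6673, -0.1161, 0.0357]
tool_rot: [0.655, 0.755, 0.001, -0.001]
contact_force: [0.5, -1.4, 1.5]
grip_width: 0.0005
grip_force: 0.7
time: 31.38
ee_pos: [0.6641, -0.0962, 0.0351]
tool_rot: [0.655, 0.755, 0.001, -0.001]
contact_force: [-0.4, -0.5, -0.1]
grip_width: 0.0001
grip_force: 0.0
time: 31.8
ee_pos: [0.6714, -0.1291, 0.1525]
tool_rot: [0.656, 0.755, 0.003, 0.002]
contact_force: [1.9, -0.5, 0.2]
grip_width: 0.0306
grip_force: 0.0
turn [  0.5   0.2 -55. ] shift [-19.8  -26.56   2.01] at [ 0.6714 -0.1291  0.1525] head 98.0 t 31.8 j [-0.32  0.56  0.59  1.68 -0.37  1.    0.54]
cart box centre [ 0.4336 -0.3621] size [29.6 16.1] axis 42.5 band [ 0.4331 -0.3636] npx 46
```

```bash
python3 -m creep '[[0.5,0.2,-7,-2.5,-3.3,0,100],[0.5,0.2,-14,-5,-6.6,0,100],[0.5,0.2,-21,-7.5,-9.9,0,100],[0.5,0.2,-28,-10,-13.2,0,100],[0.5,0.2,-35,-12.5,-16.5,0,100]]'; python3 -c "
from h import *
go([.4343,-.3625,.13],153)"
```

```text
time: 32.27
ee_pos: [0.5206, -0.2747, 0.1439]
tool_rot: [0.395, 0.919, -0.001, -0.005]
contact_force: [1.0, -0.3, 0.8]
grip_width: 0.0571
grip_force: 0.0
turn [ -0.2  -0.6 -19.6] shift [ -0.46 -12.29   1.46] at [ 0.5206 -0.2747  0.1439] head 133.4 t 32.3 j [-0.    0.41  0.48  1.89 -0.23  0.91  1.35]
```

```bash
python3 -m creep '[[0,0,-7,-0.1,-3.5,0,100],[0,0,-14,-0.2,-7,0,100],[0,0,-19.6,-0.4,-10.5,0.7,100],[0,0,-19.6,-0.5,-12.3,1.4,100],[0,-0.5,-19.6,-0.5,-12.3,1.4,100]]';python3 -m creep '[[0,0,0,0,0,0,100],[0,0,0,0,0,0,100]]'; python3 -c "
from h import *
go([.4343,-.3625,.03],153.4); w=env.camera('wrist'); carts(w,[(.4343,-.3625,.02)],r=40)"
```

```text
time: 32.68
ee_pos: [0.4316, -0.3646, 0.1299]
tool_rot: [0.239, 0.971, -0.002, -0.002]
contact_force: [-0.1, -0.1, 0.2]
grip_width: 0.0569
grip_force: 0.0
time: 32.85
ee_pos: [0.4363, -0.3608, 0.1309]
tool_rot: [0.236, 0.972, -0.001, -0.001]
contact_force: [0.7, 0.7, -0.4]
grip_width: 0.0569
grip_force: 0.0
turn [-0.2 -0.1 -0.7] shift [ 0.08 -0.21 10.09] at [ 0.4363 -0.3608  0.1309] head 152.7 t 32.9 j [ 0.23  0.38  0.43  1.96 -0.2   0.85  1.86]
cart box centre [ 0.4333 -0.3653] size [24.  15.7] axis 59.1 band [ 0.4336 -0.3655] npx 386
```

```bash
python3 -m creep '[[0,0,2.7,0,-0.5,3,100],[0,0,2.7,0,-0.5,6,100],[0,0,2.7,0,-0.5,8.5,100],[0,0,2.7,0,-0.5,10,100],[0,0,2.7,0,-0.5,10,100]]'; python3 -m creep '[[0,0,0,0,0,0,255],[0,0,0,0,0,0,255],[0,0,0,0,0,0,255],[0,0,0,0,0,0,255],[0,0,0,0,0,0,255]]';  python3 -m creep '[[0,0,0,0,0,0,255],[0,0,0,0,0,0,255],[0,0,0,0,0,0,255],[0,0,0,0,0,0,255],[0,0,0,0,0,0,255]]'; python3 -m creep '[[0,0,0,0,0,0,255],[0,0,0,0,0,-3,255],[0,0,0,0,0,-6,255],[0,0,0,0,0,-10,255],[0,0,0,0,0,-10,255]]'; python3 -c "
from h import *
go([.6683,-.1269,.13],98.4)"
```

```text
time: 33.32
ee_pos: [0.4331, -0.364, 0.0284]
tool_rot: [0.258, 0.966, -0.001, -0.003]
contact_force: [-0.6, 0.9, 0.9]
grip_width: 0.0567
grip_force: 0.0
time: 33.73
ee_pos: [0.4341, -0.3663, 0.0322]
tool_rot: [0.259, 0.966, -0.002, -0.0]
contact_force: [0.2, -0.2, -0.5]
grip_width: 0.0274
grip_force: 0.0
time: 34.15
ee_pos: [0.434, -0.3663, 0.0321]
tool_rot: [0.259, 0.966, -0.002, -0.0]
contact_force: [-0.3, 1.8, 8.6]
grip_width: 0.0237
grip_force: 30.0
time: 34.57
ee_pos: [0.4359, -0.3681, 0.1377]
tool_rot: [0.259, 0.966, -0.003, 0.003]
contact_force: [1.6, -1.1, 0.3]
grip_width: 0.0235
grip_force: 30.0
turn [-0.   0.5 51.5] shift [-8.02 32.52  0.7 ] at [ 0.4359 -0.3681  0.1377] head 149.9 t 34.6 j [ 0.22  0.37  0.45  1.95 -0.21  0.86  1.83]
```

```bash
python3 -m creep '[[0,0,7,-1,3.9,0,255],[0,0,14,-2,7.8,0,255],[0,0,21,-3,11.7,0,255],[0,0,28,-4,15.6,0,255],[0,0,35,-5,19.5,0,255]]'; python3 -c "
from h import *
go([.6683,-.1269,.13],98.4)"
```

```text
time: 34.98
ee_pos: [0.5758, -0.2203, 0.131]
tool_rot: [0.54, 0.842, -0.002, -0.0]
contact_force: [1.2, -0.5, -1.6]
grip_width: 0.0236
grip_force: 30.0
turn [-0.2  0.1 16.2] shift [ 4.64 12.3   0.05] at [ 0.5758 -0.2203  0.131 ] head 114.6 t 35.0 j [-0.16  0.48  0.55  1.85 -0.31  0.9   0.96]
```

```bash
python3 -m creep '[[0,0,6,1.4,3.7,0,255],[0,0,12,2.8,7.4,0,255],[0,0,16.2,4.2,11,0,255],[0,0,16.2,4.6,12.3,0,255],[0,0,16.2,4.6,12.3,0,255]]';python3 -m creep '[[0,0,0,0,0,0,255],[0,0,0,0,0,0,255]]'; python3 -c "
from h import *
go([.6683,-.1269,.0445],98.4)"
```

```text
time: 35.4
ee_pos: [0.6693, -0.1236, 0.1294]
tool_rot: [0.649, 0.761, -0.002, -0.0]
contact_force: [-1.1, 1.4, -0.2]
grip_width: 0.0238
grip_force: 30.0
time: 35.57
ee_pos: [0.6659, -0.1296, 0.1301]
tool_rot: [0.651, 0.759, -0.002, -0.0]
contact_force: [-0.5, -0.2, 0.4]
grip_width: 0.0236
grip_force: 30.0
turn [-0.2  0.2  0.3] shift [0.25 0.31 8.56] at [ 0.6659 -0.1296  0.1301] head 98.7 t 35.6 j [-0.32  0.59  0.59  1.7  -0.38  0.97  0.57]
```

```bash
python3 -m creep '[[0,0,0,0.2,0.3,3,255],[0,0,0,0.2,0.3,5,255],[0,0,0,0.2,0.3,7,255],[0,0,0,0.2,0.3,8,255],[0,0,0,0.2,0.3,8.4,255]]'; python3 -m creep '[[0,0,0,0,0,0,255],[0,0,0,0,0,0,255],[0,0,0,0,0,0,160],[0,0,0,0,0,0,160],[0,0,0,0,0,0,160]]';  python3 -m creep '[[0,0,0,0,0,0,160],[0,0,0,0,0,-1.5,160],[0,0,0,0,0,-4,160],[0,0,0,0,0,-4,160],[0,0,0,-4,0,-4,255]]'; python3 -m creep '[[0,0,0,0,0,0,255],[0,0,0,0,0,0,255],[0,0,0,0,0,0,255],[0,0,0,0,0,0,255],[0,0,0,0,0,0,255]]'
python3 - <<'E'
from h import *
w=env.camera('wrist'); np.savez('w8.npz',**w)
carts(w,[(.6683,-.1269,.034)],r=60); go([.6742,-.1665,.034],98.4)
E
```

```text
time: 35.98
ee_pos: [0.6677, -0.1274, 0.0448]
tool_rot: [0.652, 0.759, -0.003, -0.001]
contact_force: [-1.6, 0.2, -1.0]
grip_width: 0.0234
grip_force: 30.0
time: 36.4
ee_pos: [0.6696, -0.1262, 0.0469]
tool_rot: [0.651, 0.759, -0.002, 0.0]
contact_force: [0.7, -0.0, 0.7]
grip_width: 0.0351
grip_force: 0.0
time: 36.82
ee_pos: [0.6775, -0.1574, 0.0881]
tool_rot: [0.647, 0.762, 0.0, -0.001]
contact_force: [1.2, 1.0, -0.5]
grip_width: 0.0312
grip_force: 0.0
time: 37.23
ee_pos: [0.6755, -0.1645, 0.0863]
tool_rot: [0.65, 0.76, -0.002, -0.0]
contact_force: [-0.0, 0.6, 0.0]
grip_width: 0.0012
grip_force: 0.0
cart box centre [ 0.6685 -0.1344] size [96.4 83.8] axis 9.0 band [ 0.6694 -0.128 ] npx 5533
turn [-0.2  0.1  0.5] shift [-0.16 -0.14  5.22] at [ 0.6755 -0.1646  0.0862] head 98.9 t 37.3 j [-0.24  0.66  0.56  1.68 -0.42  0.92  0.64]
```

```bash
python3 -m creep '[[0,0,0.5,0,-0.1,2,255],[0,0,0.5,0,-0.1,3.5,255],[0,0,0.5,0,-0.1,4.5,255],[0,0,0.5,0,-0.1,5.1,255],[0,0,0.5,0,-0.1,5.1,255]]'; python3 -m creep '[[0,0,0,1,0,0,255],[0,0,0,2,0,0,255],[0,0,0,3,0,0,255],[0,0,0,4,0,0,255],[0,0,0,5,0,0,255]]'; python3 -m creep '[[0,0,0,0.5,0,0,255],[0,0,0,1,0,0,255],[0,0,0,1,0,0,255]]'; python3 -c "
from h import *
go([.6630,-.0908,.035],98.4,20)"
```

```text
time: 37.7
ee_pos: [0.6734, -0.1656, 0.0334]
tool_rot: [0.654, 0.756, -0.003, -0.001]
contact_force: [-0.4, -0.6, -0.4]
grip_width: 0.0006
grip_force: 0.0
time: 38.12
ee_pos: [0.6673, -0.1151, 0.0356]
tool_rot: [0.654, 0.757, -0.002, 0.0]
contact_force: [-0.4, -2.2, 1.3]
grip_width: 0.0007
grip_force: 1.4
time: 38.37
ee_pos: [0.6657, -0.105, 0.0351]
tool_rot: [0.654, 0.757, -0.002, -0.0]
contact_force: [-0.6, -0.2, 0.1]
grip_width: 0.0004
grip_force: 0.0
turn [-0.2 20.1 -0.1] shift [ 1.45 -0.06  0.01] at [ 0.6657 -0.105   0.0351] head 98.4 t 38.4 j [-0.31  0.69  0.53  1.76 -0.46  0.82  0.58]
```

```bash
python3 -m creep '[[0,6.7,0,0,0,0,255],[0,13.4,0,0,0,0,255],[0,20,0,0,0,0,255],[0,20,0,0.4,-0.05,0,255],[0,20,0,0.8,-0.05,0,255]]';  python3 -c "
from h import *
go([.6630,-.0908,.035],98.4,20)"
```

```text
time: 38.78
ee_pos: [0.6631, -0.1029, 0.0342]
tool_rot: [0.647, 0.743, 0.112, -0.131]
contact_force: [0.1, 0.2, 0.7]
grip_width: 0.0005
grip_force: 0.0
turn [-0.1  0.1 -0.5] shift [1.16 0.15 0.33] at [ 0.6631 -0.1029  0.0342] head 97.8 t 38.8 j [-0.02  0.74  0.35  1.66 -0.65  1.04  0.81]
```

```bash
python3 -m creep '[[0,0,0,0.3,0.05,0.1,255],[0,0,0,0.6,0.1,0.2,255],[0,0,0,0.9,0.1,0.3,255],[0,0,0,0.9,0.1,0.3,255]]';  python3 -c "
from h import *
go([.6630,-.0908,.035],98.4,20)"
```

```text
time: 39.12
ee_pos: [0.6638, -0.0905, 0.0352]
tool_rot: [0.645, 0.745, 0.11, -0.129]
contact_force: [0.5, -13.7, -4.0]
grip_width: 0.0004
grip_force: 7.1
turn [-0.1  0.4 -0.1] shift [-0.03 -0.09  0.01] at [ 0.6638 -0.0905  0.0352] head 98.3 t 39.1 j [-0.04  0.73  0.35  1.66 -0.65  1.03  0.8 ]
```

```bash
python3 -m creep '[[0,0,0,-1.5,0,-0.5,255],[0,0,0,-3.3,0,-1.2,255],[0,-7,0,-3.3,0,-1.2,255],[0,-14,0,-3.3,0,-1.2,255],[0,-20,0,-3.3,0,-1.2,255]]';  python3 -m creep '[[0,0,0,0,0,-3,255],[0,0,0,0,0,-6,255],[0,0,0,-1.5,0,-9,255],[0,0,0,-3,0,-10,255],[0,0,0,-3,0,-10,255]]'
python3 - <<'E'
from h import *
go([.672,-.153,.15],98.4)
w=env.camera('wrist'); np.savez('w9.npz',**w); s=env.camera('scene'); d=env.camera('side')
u,v=proj(w,(.6618,-.0824,.03)).astype(int); print(u,v)
for y in (-.04,0,.04,.08): print(y, proj(w,(.6559-.146*y,-.0428+.989*y,.036)).round(0))
A=cv2.resize(crop(w,max(u-60,0),max(v-110,0),150,150,2),(450,450)); B=cv2.resize(crop(s,290,180,130,100,2),(350,270)); C=cv2.resize(crop(d,280,150,130,100,2),(350,180))
cv2.imwrite('pics/w9.png',np.hstack([A,np.vstack([B,C])]))
E
```

```text
time: 39.53
ee_pos: [0.6697, -0.1262, 0.0365]
tool_rot: [0.655, 0.756, -0.003, 0.003]
contact_force: [0.7, 0.6, -1.6]
grip_width: 0.0005
grip_force: 0.0
time: 39.95
ee_pos: [0.6748, -0.1576, 0.1392]
tool_rot: [0.655, 0.756, -0.001, 0.003]
contact_force: [-0.2, 0.6, -0.6]
grip_width: 0.0004
grip_force: 0.0
turn [ 0.1  0.3 -0.3] shift [ 0.49 -0.21 -1.09] at [ 0.6748 -0.1576  0.1392] head 98.1 t 40.0 j [-0.28  0.6   0.6   1.66 -0.38  1.    0.59]
317 119
-0.04 [317. 119.]
0 [317.  70.]
0.04 [317.  16.]
0.08 [316. -42.]
```

View pics/w9.png

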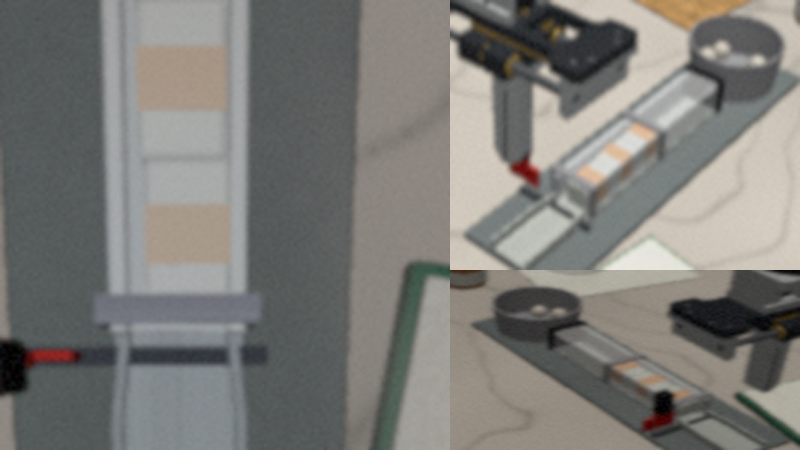

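```bash
python3 -m creep '[[0,0,0,2,-1.5,-0.5,100],[0,0,0,4,-3,-0.5,100],[0,0,0,6.5,-4.5,-0.5,100],[0,0,0,6.8,-4.9,-0.5,100],[0,0,0,6.8,-4.9,-0.5,100]]'; python3 -m creep '[[0,0,0,0,0,0,100],[0,0,0,0,0,0,100],[0,0,0,0,0,0,100],[0,0,0,0,0,0,100]]'
python3 - <<'E'
from h import *
go([.6164,-.0972,.077],98.4); w=env.camera('wrist'); p=proj(w,(.6164,-.0972,.088)); print(p)
u,v=p.astype(int); h=cv2.cvtColor(w['image'],cv2.COLOR_RGB2HSV); y0,x0=max(v-45,0),u-45
m=(h[y0:v+45,x0:u+45,2]<45).astype(np.uint8); n,l,st,ce=cv2.connectedComponentsWithStats(m)
for i in range(1,n):
    if st[i,4]>60: print(ce[i]+[x0,y0],st[i],ray(w,ce[i]+[x0,y0],.085).round(4))
r=((h[y0:v+45,x0:u+45,0]<6)|(h[y0:v+45,x0:u+45,0]>174))&(h[y0:v+45,x0:u+45,1]>130); print('red',r.sum(),np.argwhere(r).mean(0)[::-1]+[x0,y0] if r.any() else '')
E
```

```text
time: 40.52
ee_pos: [0.6136, -0.0906, 0.1392]
tool_rot: [0.653, 0.757, -0.002, -0.001]
contact_force: [0.4, 0.0, -0.1]
grip_width: 0.0309
grip_force: 0.0
time: 40.85
ee_pos: [0.6152, -0.0938, 0.14]
tool_rot: [0.655, 0.756, -0.002, -0.0]
contact_force: [-0.9, -0.3, 0.2]
grip_width: 0.0558
grip_force: 0.0
turn [-0.2  0.2 -0.2] shift [-0.33  0.09  6.3 ] at [ 0.6152 -0.0938  0.14  ] head 98.2 t 40.9 j [-0.41  0.49  0.61  1.83 -0.34  0.93  0.5 ]
[321.04426059 225.61266421]
[319.13930348 221.08457711] [ 35  28  17  27 402] [ 0.6146 -0.0948  0.085 ]
red 249 [319.68674699 206.18473896]
```

```bash
python3 -m creep '[[0,0,0,-0.25,0,2.5,100],[0,0,0,-0.25,0,4.5,100],[0,0,0,-0.25,0,6,100],[0,0,0,-0.25,0,6.2,100],[0,0,0,-0.25,0,6.2,100]]'; python3 -m creep '[[0,0,0,0,0,0,255],[0,0,0,0,0,0,255],[0,0,0,0,0,0,255],[0,0,0,0,0,0,255],[0,0,0,0,0,0,255]]';python3 -m creep '[[0,0,0,0,0,0,255],[0,0,0,0,0,0,255],[0,0,0,0,0,0,255],[0,0,0,0,0,0,255],[0,0,0,0,0,0,255]]';python3 -m creep '[[0,0,0,0,0,0,255],[0,0,0,0,0,0,255]]'; python3 -c "
from h import *
go([.6626,-.0883,.077],98.4)"
```

```text
time: 41.32
ee_pos: [0.6147, -0.0961, 0.0777]
tool_rot: [0.654, 0.756, -0.003, -0.001]
contact_force: [0.2, 0.4, 0.9]
grip_width: 0.0572
grip_force: 0.0
time: 41.73
ee_pos: [0.6154, -0.0956, 0.0789]
tool_rot: [0.654, 0.756, -0.002, 0.0]
contact_force: [0.4, 0.9, -0.2]
grip_width: 0.0272
grip_force: 0.0
time: 42.15
ee_pos: [0.6152, -0.0957, 0.0785]
tool_rot: [0.654, 0.756, -0.002, -0.0]
contact_force: [-0.9, 1.5, 4.7]
grip_width: 0.0138
grip_force: 30.0
time: 42.32
ee_pos: [0.6152, -0.0956, 0.0785]
tool_rot: [0.654, 0.756, -0.002, -0.0]
contact_force: [-1.5, 0.6, 4.7]
grip_width: 0.0139
grip_force: 30.0
turn [-0.2  0.1 -0.1] shift [0.04 4.8  0.13] at [ 0.6152 -0.0956  0.0785] head 98.3 t 42.3 j [-0.37  0.57  0.57  1.87 -0.4   0.82  0.54]
```

```bash
python3 -m creep '[[0,0,0,0,1,0,255],[0,0,0,0,2,0,255],[0,0,0,0,3,0,255],[0,0,0,0,4,0,255],[0,0,0,0,4.4,0,255]]'; python3 -m creep '[[0,0,0,0,0.2,0,255],[0,0,0,0,0.4,0,255],[0,0,0,0,0.4,0,255],[0,0,0,0,0.4,0,255]]'; python3 -c "
from h import *
go([.6626,-.0883,.077],98.4)"
```

```text
time: 42.73
ee_pos: [0.6604, -0.089, 0.0785]
tool_rot: [0.654, 0.757, -0.002, 0.0]
contact_force: [-2.2, 2.8, 10.8]
grip_width: 0.0139
grip_force: 30.0
time: 43.07
ee_pos: [0.6623, -0.0887, 0.0784]
tool_rot: [0.654, 0.756, -0.002, -0.001]
contact_force: [-8.7, 2.4, 14.7]
grip_width: 0.0138
grip_force: 30.0
turn [-0.3  0.1 -0.1] shift [0.04 0.04 0.14] at [ 0.6623 -0.0887  0.0784] head 98.3 t 43.1 j [-0.36  0.63  0.56  1.76 -0.41  0.88  0.53]
```

```bash
python3 -m creep '[[0,0,0,0,0.1,0,255],[0,0,0,0,0.2,0,255],[0,0,0,0,0.2,0,255],[0,0,0,0,0.2,0,255]]'; python3 -m creep '[[0,0,0,0,0.1,0,255],[0,0,0,0,0.2,0,255],[0,0,0,0,0.2,0,255],[0,0,0,0,0.2,0,255]]'
```

```text
time: 43.4
ee_pos: [0.6625, -0.0887, 0.0784]
tool_rot: [0.654, 0.756, -0.003, -0.002]
contact_force: [-20.6, 2.3, 23.0]
grip_width: 0.0139
grip_force: 30.0
time: 43.73
ee_pos: [0.6627, -0.0888, 0.0783]
tool_rot: [0.655, 0.756, -0.004, -0.003]
contact_force: [-30.8, 2.5, 32.8]
grip_width: 0.0137
grip_force: 30.0
```

```bash
python3 -m creep '[[0,0,0,0,-0.2,0,255],[0,0,0,0,-0.3,0,255],[0,0,0,0,-0.3,0,255]]'; python3 -m creep '[[0,0,0,0,0,0,150],[0,0,0,0,0,0,100],[0,0,0,0,0,0,100],[0,0,0,0,0,0,100],[0,0,0,0,0,0,100]]'; python3 -m creep '[[0,0,0,0,0,-0.5,100],[0,0,0,0,0,-2,100],[0,0,0,0,0,-5,100],[0,0,0,0,0,-9,100],[0,0,0,0,0,-12,100]]'; python3 -m creep '[[0,0,0,-4,-2,-3,100],[0,0,0,-8,-4,-3,100],[0,0,0,-10,-7,-3,100],[0,0,0,-10,-7,-3,100],[0,0,0,-10,-7,-3,100]]'
python3 - <<'E'
from h import *
w=env.camera('wrist'); s=env.camera('scene'); d=env.camera('side')
A=cv2.resize(crop(w,220,0,200,220,2),(400,440)); B=cv2.resize(crop(s,290,130,150,150,2),(400,400)); C=crop(d,200,130,200,100,2)[:200,:400]
cv2.imwrite('pics/w10.png',np.vstack([np.hstack([A[:400],B]),np.hstack([cv2.resize(crop(w,440,0,200,100,2),(400,200)),C])]))
E
```

```text
time: 43.98
ee_pos: [0.6624, -0.0887, 0.0784]
tool_rot: [0.654, 0.756, -0.003, -0.001]
contact_force: [-13.8, 2.8, 17.5]
grip_width: 0.0138
grip_force: 30.0
time: 44.4
ee_pos: [0.6638, -0.0886, 0.078]
tool_rot: [0.654, 0.756, -0.002, -0.0]
contact_force: [0.0, -0.2, -0.8]
grip_width: 0.0435
grip_force: 0.0
time: 44.82
ee_pos: [0.6642, -0.0889, 0.202]
tool_rot: [0.654, 0.756, -0.002, 0.001]
contact_force: [-0.4, 0.1, -0.6]
grip_width: 0.057
grip_force: 0.0
time: 45.23
ee_pos: [0.6071, -0.201, 0.2308]
tool_rot: [0.656, 0.754, -0.002, 0.001]
contact_force: [0.2, 0.2, 0.7]
grip_width: 0.057
grip_force: 0.0
```

View pics/w10.png

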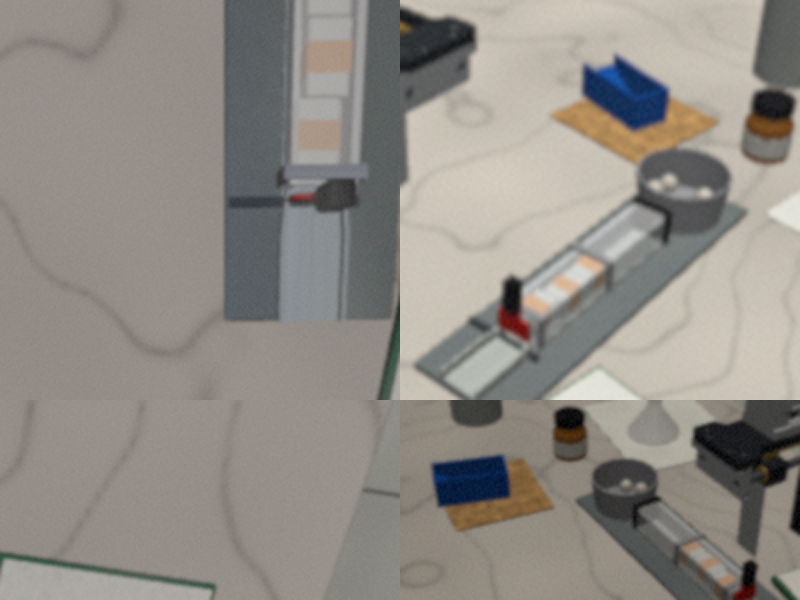

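```bash
python3 -c "
from station import env
print(env.close_job())"
```

```text
the job is handed in; nothing more can be done
None
```

I handed the job in at about 45 s, with no verdict returned. All three cartridges on the bench are in the tube with none sticking out. The red gate was then slid shut to its stop. The balls are in the guard pot: the scoop was empty and I saw no strays, but I never had all six in one clear view. The scoop is back upright on its mat, and I didn't touch the bottle or the jar.

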